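# Make up the pudding kit and the mash kit from the drained dishes

### The arm

A 7-joint arm with a two-finger parallel gripper is mounted at the origin on the work surface. World frame = base frame: x ahead of the robot, y to its left, z up, the work surface at z = 0. Lengths are in m, angles in rad, forces in N, time in s.
With the tool pointing down it reaches from about 0.4 to 0.875 m from the base axis. Payload 19.3 kg.
Tool frame: the origin (TCP) lies at the very end of the fingers, on their centre line; the grasp point (between the pads) lies 19 mm behind it; z points along the fingers, x is the direction in which the jaws open and shut, and the axes are right-handed (so a half turn about z gives the same grasp; the last joint's range is limited). The gripper opens to 85 mm and grips with 20 to 120 N. Pads are 22 mm wide; open, the fingers measure 114 mm over their backs; the gripper's body (76 mm by 85 mm) begins 54 mm behind the grasp point. The pads swing forward as they close: fully open they stand 13 mm farther back than shut.
Start: joints at [-1.308, 0.521, -0.036, 1.599, 0.021, 1.021, -0.113], TCP at [0.204, 0.591, 0.231] pointing down, gripper open.
Joint ranges: [-2.91, 2.91], [-0.3, 2.13], [-1.5, 1.42], [0.17, 2.43], [-1.26, 4.41], [0.16, 1.93], [-2.52, 2.52]. Speed limits (rad/s): [1.89, 1.89, 2.39, 2.39, 3.01, 3.01, 3.01].

### API

Orientations are given as [roll, pitch, yaw] about the fixed x, y, z axes, in that order (R = Rz(yaw) Ry(pitch) Rx(roll)).
In Python, from workcell import observe, eyes, job_done gives the robot as it stands. The module is installed in compiled form; this text tells all that it offers.
- The arm moves only by the shell command python3 -m pendant 'ROWS' [FORCE]. ROWS is JSON, a list of rows, each an object of numbers: "dx", "dy", "dz": the shift along the tool's x, y, z in mm; "ax", "ay", "az": the turn, a rotation vector about the tool's x, y, z in degrees; "claw": the finger opening in mm, from 0 to 85.4. A call has 1 to 10 rows; each row is the pose to reach, as a shift and turn from the pose commanded when the call began, along the tool's axes at that moment; what a row does not reach only later rows make up. A row lasts 1/12 s, in which the tool goes at most 41.7 mm and 7.16 degrees, less where a joint would pass 70% of its speed; a pose out of reach is approached as far as the arm can. A call with a gripper value outside its range is refused whole. The fingers move at their own pace and stop on an object; FORCE is the grip in N (left out, the last holds). Time passes only in rows, so rows that repeat a pose let the fingers close. It gives the time, the measured TCP pose, the force and the opening at its end, in the units of the state.
- observe(): the state, without advancing time (a new reading comes with each control period).
- eyes.grab_frame(name): name is "side" or "top"; returns a dict with "image" (480x640x3 uint8, blue, green, red), "fovy" (degrees; the focal length in pixels is half the picture's height over the tangent of half this angle, whatever the lens; pixels are square), "cx", "cy" (the principal point, pixels), "view" (4x4, takes a point from world to camera coordinates). Camera axes: x right, y up, looking along -z (the intrinsics and any distortion apply to the point x, -y, -z); pixel columns grow to the right and rows downward; lengths in m; the calibration is good to about 2 mm. A picture is of the moment at which its call begins. There is no depth.
- job_done(): hands the job in, once; it reports no verdict.
The state is a dict: "clock": time; "qpos": joint angles; "qd": joint speeds; "joint_efforts": joint torques, N m; "position": TCP position; "tool_rot": TCP orientation; "force": force on the tool from outside, world axes, zero at the start; "moment": the same for the moment, N m; "grip_width": finger opening in m.
Only numpy, scipy, OpenCV 4.12 (cv2) and the standard library are available. Lean on these libraries where they do the work, as an engineer would, in place of code of your own. Each camera call takes 0.05 s, during which the arm holds its last target.

### The job

Make up two kits from the things drying on the sill. On the blue tray put the cork coaster on the middle of the round mark with the green glass ramekin upright on the middle of the coaster, and lay the red whisk centred along the bar mark (either way round); on the yellow tray stand the blue ramekin on the middle of the round mark and the potato masher on its foot in the middle of the bar mark, its handle along the bar. Set the ramekins down without tipping or dropping them, leave the white ramekin and the salt shaker where they are, and let go of everything.

Things in the scene. Friction and masses are not known exactly. Their poses are not given: they have to be found in the camera images.
- tray_blue: BLUE shallow tray, 210 mm along its x by 200 mm along its y, does not move; origin at the centre of its underside, z up. Floor top 6 mm above the sill; the outer rim and a 4 mm wide divider along y = 0 stand to 10 mm. In the -y half a white round mark, 86 mm across, centred at (0, -50) mm; in the +y half a white bar mark, 180 mm along x by 40 mm, centred at (0, +50) mm. The marks are flush. Takes the pudding kit. On the robot's left or right.
- tray_yellow: YELLOW shallow tray, 210 mm along its x by 200 mm along its y, does not move; origin at the centre of its underside, z up. Floor top 6 mm above the sill; the outer rim and a 4 mm wide divider along y = 0 stand to 10 mm. In the -y half a white round mark, 86 mm across, centred at (0, -50) mm; in the +y half a white bar mark, 180 mm along x by 40 mm, centred at (0, +50) mm. The marks are flush. Takes the mash kit. On the side opposite the blue tray.
- coaster: square cork coaster, 64 x 64 mm and 16 mm thick, sides along its x and y, about 40 g; origin at the centre of its underside, z up. Lies on the sill at the start.
- ramekin_glass: GREEN-TINTED GLASS ramekin: round and straight-sided, 62 mm across, 38 mm high, wall 4 mm, base 58 mm across, open top; origin at the centre of its underside, z up. Stands on the sill at the start. About 120 g, breakable.
- whisk: red silicone flat whisk lying flat, 176 mm long along its x; handle (square bar 18 mm wide and 18 mm high) from x = -88 to +16 mm, flat head of loops up to 50 mm wide from there to x = +88; origin under the middle of its length, z up; balances near x = -10 mm, good to grip across the handle between x = -30 and -5 mm. About 70 g. Lies on the sill beyond the other things, roughly crosswise.
- pot_blue: BLUE CERAMIC ramekin: round and straight-sided, 62 mm across, 38 mm high, wall 4 mm, base 58 mm across, open top; origin at the centre of its underside, z up. Stands on the sill at the start. About 150 g, breakable.
- masher: low palm-type potato masher standing on its flat steel grid foot (80 mm along x by 56 mm along y, 4 mm thick); two posts at x = +-33 mm carry a black round bar handle, 22 mm across, along x from -42 to +42 mm, its axis 49 mm and its top 60 mm above the foot's underside; origin at the centre of the foot's underside, z up. Grip the middle of the handle from above. About 180 g. Stands on the sill at the start. 
- ramekin_white: bystander: WHITE CERAMIC ramekin: round and straight-sided, 62 mm across, 38 mm high, wall 4 mm, base 58 mm across, open top; origin at the centre of its underside, z up. Spare, belongs to neither kit, stays where it is.
- shaker: bystander: salt shaker, pale wood with steel top, 36 mm across at the foot, 58 mm high; origin at the centre of its underside. Stays where it is. (A herb pot, about 130 mm high, stands outside the work at the robot's near left, 0.26 m ahead and 0.44 m to the left; a dish drainer at its near right.)
Things that resemble listed ones, but are neither listed nor needed, are in the scene too. Of the things shaped like the whisk, the red one is meant. Leave any pink look-alike of the pot_blue alone.

How it is judged:
At the end, for the whole second after the job is handed in: Upright, at rest, released: coaster and blue ramekin within 12 mm of their round marks, glass ramekin within 10 mm of the coaster's centre, whisk and masher within 15 mm of the bar marks (per tray axis) and 0.2/0.25 rad along them; bystanders moved under 20 mm (x of coaster in the frame of tray_blue between -0.012 and 0.012 m and y of coaster in the frame of tray_blue between -0.062 and -0.038 m and z of coaster in the frame of tray_blue between 0.002 and 0.01 m and angle between each of coaster, ramekin_glass, whisk, pot_blue, masher's own z axis and vertical below 0.1 rad and linear speed of each of coaster, ramekin_glass, whisk, pot_blue, masher below 0.02 m/s and angular speed of each of coaster, ramekin_glass, whisk, pot_blue, masher below 0.2 rad/s and x of ramekin_glass in the frame of tray_blue between -0.02 and 0.02 m and y of ramekin_glass in the frame of tray_blue between -0.07 and -0.03 m and z of ramekin_glass in the frame of tray_blue between 0.018 and 0.026 m and x of whisk in the frame of tray_blue between -0.015 and 0.015 m and y of whisk in the frame of tray_blue between 0.035 and 0.065 m and z of whisk in the frame of tray_blue between 0.002 and 0.01 m and x of pot_blue in the frame of tray_yellow between -0.012 and 0.012 m and y of pot_blue in the frame of tray_yellow between -0.062 and -0.038 m and z of pot_blue in the frame of tray_yellow between 0.002 and 0.01 m and x of masher in the frame of tray_yellow between -0.015 and 0.015 m and y of masher in the frame of tray_yellow between 0.035 and 0.065 m and z of masher in the frame of tray_yellow between 0.002 and 0.01 m and horizontal distance between ramekin_glass and coaster below 0.01 m and angle between the x axis of whisk and the x axis of tray_blue, either way round below 0.2 rad and angle between the x axis of masher and the x axis of tray_yellow, either way round below 0.25 rad and distance of each of ramekin_white, shaker from where it was at the start of the episode below 0.02 m); the robot touches nothing.
It fails at once if a bystander (white ramekin, salt shaker) is shifted by more than 25 mm (distance of any of ramekin_white, shaker from where it was at the start of the episode above 0.025 m).
It fails at once if the glass ramekin is tipped over (angle between ramekin_glass's own z axis and vertical above 0.7 rad).
It fails at once if the glass ramekin is dropped (falls free by more than about 25 mm) (contact force between the fingers and ramekin_glass below 0.05 N and linear speed of ramekin_glass above 0.7 m/s).
It fails at once if the blue ramekin is tipped over (angle between pot_blue's own z axis and vertical above 0.7 rad).
It fails at once if the blue ramekin is dropped (falls free by more than about 25 mm) (contact force between the fingers and pot_blue below 0.05 N and linear speed of pot_blue above 0.7 m/s).
It also fails if it takes over 120 s, if anything falls off the work surface, if the arm or the gripper's body presses on something with over 40 N, if the wrist force passes 120 N, or if a joint passes its speed limit or range.

## Working session

There is one attempt and no reset: what is moved stays moved. The work goes in short steps, Python scripts to look and compute and a shell command to move; the robot and the scene stay as the last step left them, time stands still between calls to the robot, and variables do not carry over. Pictures are saved under pics/ and viewed, and the job is handed in when it is done.

```bash
mkdir -p pics; ls
python3 - <<'E'
from workcell import observe, eyes
import cv2
print(observe())
for n in ("side","top"):
    f=eyes.grab_frame(n); cv2.imwrite(f"pics/{n}0.png",f["image"])
    print(n,{k:v for k,v in f.items() if k!="image"})
E
```

```text
pics
{'clock': 0.0, 'qpos': array([-1.30817823,  0.52203367, -0.03635035,  1.59999692,  0.02120788,
        1.02113588, -0.11279423]), 'qd': array([ 1.64888881e-03,  2.12694636e-04, -1.79431514e-04, -6.95954577e-04,
       -2.40920617e-04, -9.77590725e-04, -2.04309690e-06]), 'joint_efforts': array([-1.38459840e-03, -9.27094960e+01,  1.97966695e+00, -3.69939744e+01,
        1.79484993e-02,  7.96260720e-03,  4.30031434e-06]), 'position': array([0.20410409, 0.59036525, 0.23071721]), 'tool_rot': array([3.14151110e+00, 1.18569390e-03, 1.23799781e+00]), 'force': array([-0.78118015, -0.84115727,  0.37527057]), 'moment': array([0.04317057, 0.00174617, 0.03783282]), 'grip_width': 0.08575727718734072}
side {'fovy': 54.30149570418933, 'cx': 317.1252582925048, 'cy': 242.73533439134658, 'view': array([[ 0.98248412, -0.18593574,  0.01236308, -0.58197379],
       [ 0.11988651,  0.68148322,  0.72194726, -0.09957638],
       [-0.14266103, -0.70781956,  0.69183763, -0.82015783],
       [ 0.        ,  0.        ,  0.        ,  1.        ]])}
top {'fovy': 46.471572094480024, 'cx': 316.0542995165399, 'cy': 243.88870614231482, 'view': array([[ 2.16916496e-02, -9.99753547e-01,  4.72420783e-03,
        -5.77841727e-03],
       [ 9.71571451e-01,  2.21939716e-02,  2.35703932e-01,
        -5.81847722e-01],
       [-2.35750690e-01, -5.22901647e-04,  9.71813428e-01,
        -1.06413619e+00],
       [ 0.00000000e+00,  0.00000000e+00,  0.00000000e+00,
         1.00000000e+00]])}
```

View pics/top0.png

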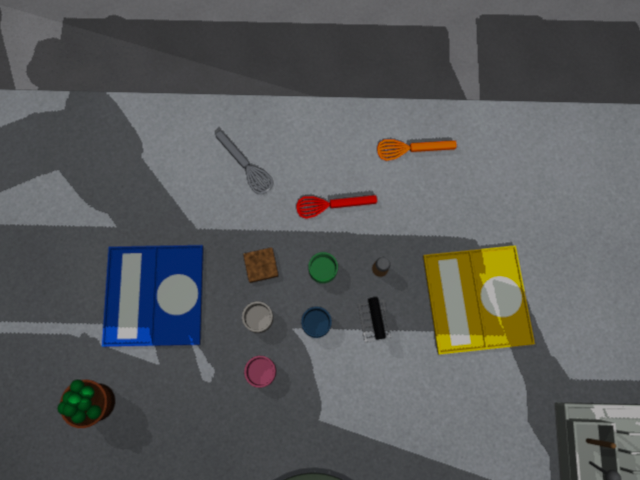

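View pics/side0.png

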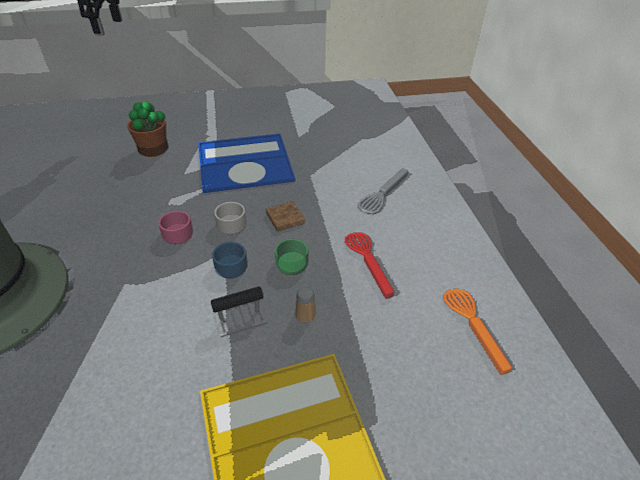

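```bash
cat > h.py <<'E'
import numpy as np, cv2
from workcell import observe, eyes
def grab(n,save=None):
    f=eyes.grab_frame(n)
    if save: cv2.imwrite(f"pics/{save}.png",f["image"])
    return f
def K(f): 
    fl=240/np.tan(np.radians(f["fovy"]/2)); return fl,f["cx"],f["cy"]
def proj(f,P):
    P=np.atleast_2d(P); c=P@f["view"][:3,:3].T+f["view"][:3,3]
    fl,cx,cy=K(f); return np.c_[cx+fl*c[:,0]/-c[:,2], cy-fl*c[:,1]/-c[:,2]]
def back(f,uv,z):
    uv=np.atleast_2d(uv).astype(float); fl,cx,cy=K(f)
    d=np.c_[(uv[:,0]-cx)/fl,-(uv[:,1]-cy)/fl,-np.ones(len(uv))]
    R=f["view"][:3,:3]; o=-R.T@f["view"][:3,3]; d=d@R
    return o+d*((z-o[2])/d[:,2])[:,None]
def comps(mask,amin=30):
    n,l,s,c=cv2.connectedComponentsWithStats(mask.astype(np.uint8),connectivity=8)
    return [(i,s[i],c[i],l==i) for i in range(1,n) if s[i,4]>=amin]
def hsv(f): return cv2.cvtColor(f["image"],cv2.COLOR_BGR2HSV)
E
python3 - <<'E'
from h import *
for n in ("top","side"):
    f=grab(n); H=hsv(f); h,s,v=[H[...,i].astype(int) for i in range(3)]
    M={"blue":(h>105)&(h<125)&(s>170),"yellow":(h>20)&(h<35)&(s>150),"red":((h<4)|(h>176))&(s>180),"pink":(h>160)&(h<176)&(s>100),
    "green":(h>45)&(h<85)&(s>100),"potblue":(h>95)&(h<115)&(s>90)&(s<190)&(v<140),"brown":(h>5)&(h<18)&(s>80)&(v<180),"black":(v<35)}
    for k,m in M.items():
        for i,st,c,mm in comps(m,60): print(n,k,st,c.round(1),end=' ')
        print()
E
```

```text
top blue [ 102  245  101  102 6354] [154.3 296.1] 
top yellow [ 423  246  112  109 6535] [478.9 299.8] 
top red [297 195  80  23 854] [329.6 203.8] 
top pink [244 356  32  32 781] [259.6 371.2] 
top green [309 252  29  31 716] [322.8 267.1] top green [  58  380   43   43 1156] [ 78.7 402.7] 
top potblue [107 245  96  24 116] [146.4 247.7] top potblue [301 307  31  31 722] [316.  321.6] 
top brown [377 139  80  22 803] [404.7 148. ] top brown [244 248  34  35 901] [260.3 264.6] top brown [372 264  15  12  80] [378.  271.2] top brown [ 61 379  54  49 796] [ 96. 404.] top brown [587 439  29  10 136] [602.2 443.1] 
top black [368 297  17  42 423] [376.3 317.5] top black [ 83 382  19  33 152] [ 93.5 396.1] top black [101 384  14  36 221] [108.7 400.9] top black [ 66 410  32  14 101] [ 83.4 418.8] top black [587 427  24  21 198] [602. 437.] top black [602 449  13   7  74] [607.5 452.5] top black [590 462  23  18  76] [603.2 471.5] 
side blue [ 198  136   93   57 1821] [235.5 163. ] 
side yellow [  200   354   185   126 11255] [290.1 426.8] 
side red [345 234  28  25 120] [355.6 245.9] 
side pink [159 211  31  33 549] [174.7 226.3] 
side green [129 102  36  29 588] [144.3 114.6] side green [275 239  33  35 600] [291.5 259.1] 
side potblue [ 200  133   95   60 2628] [248.9 164.7] side potblue [212 242  35  36 820] [229.2 259.5] 
side brown [ 388   77  252  207 5074] [533.3 164.1] side brown [127 120  41  37 827] [149.4 139. ] side brown [267 202  38  29 693] [285.1 215.6] side brown [296 301  19  21 292] [305.2 311.7] side brown [468 318  44  57 267] [487.7 350.3] 
side black [ 78   0  26  34 334] [90.8 12.5] side black [107   0  14  22 148] [114.4   9.9] side black [  0 252  25  44 189] [ 14.  277.2]
```

Run:
```python
import cv2
im=cv2.imread('pics/top0.png')
c=im[180:400,235:545] 
cv2.imwrite('pics/c0.png',cv2.resize(c,None,fx=2.5,fy=2.5,interpolation=cv2.INTER_CUBIC))
```

```text
(no output)
```

View pics/c0.png

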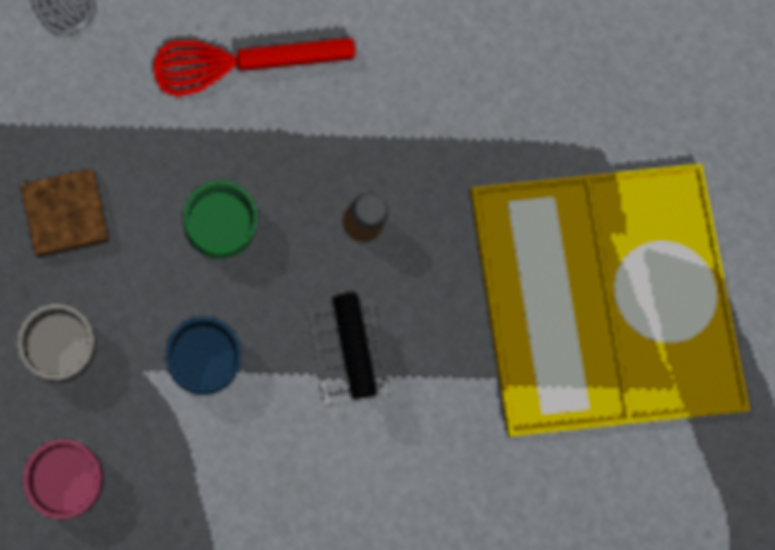

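```bash
cat > fit.py <<'E'
from h import *
from scipy.optimize import minimize
def ring(r,z,n=40,c=(0,0)):
    t=np.linspace(0,2*np.pi,n,endpoint=False); return np.c_[c[0]+r*np.cos(t),c[1]+r*np.sin(t),np.full(n,z)]
def box(x0,x1,y0,y1,z0,z1): return np.array([[x,y,z] for x in(x0,x1) for y in(y0,y1) for z in(z0,z1)])
t=np.linspace(0,2*np.pi,16,endpoint=False)
def cyl(l,r,zc): return np.vstack([np.c_[np.full(16,x),r*np.cos(t),zc+r*np.sin(t)] for x in(-l,l)])
MOD={"ram":np.vstack([ring(.029,0),ring(.031,.004),ring(.031,.038)]),
"tray":box(-.105,.105,-.1,.1,0,.01),"coaster":box(-.032,.032,-.032,.032,0,.016),
"whisk":np.vstack([box(-.088,.016,-.009,.009,0,.018),ring(.025,.004,c=(.063,0)),ring(.025,.010,c=(.063,0))]),
"bar":cyl(.042,.011,.049)}
S=4
def rend(f,P):
    uv=proj(f,P); h=cv2.convexHull(((uv+.5)*S).astype(np.float32)); return h
def xf(P,p,z0=0):
    c,s=np.cos(p[2]),np.sin(p[2]); return np.c_[p[0]+c*P[:,0]-s*P[:,1],p[1]+s*P[:,0]+c*P[:,1],P[:,2]+z0]
def mask(f,lo):
    H=hsv(f); return lo(*[H[...,i].astype(int) for i in range(3)])
def hullmask(m,near,rad):
    """union of components near pixel"""
    ys,xs=np.nonzero(m); k=np.hypot(xs-near[0],ys-near[1])<rad
    mm=np.zeros(m.shape,np.uint8); mm[ys[k],xs[k]]=1
    best=max(comps(mm,5),key=lambda a:a[1][4])[3]
    ys,xs=np.nonzero(best)
    pts=np.vstack([np.c_[xs+a,ys+b] for a in(0,1) for b in(0,1)]).astype(np.float32)*S
    return cv2.convexHull(pts)
def iou(a,b):
    i,_=cv2.intersectConvexConvex(a,b); A,B=cv2.contourArea(a),cv2.contourArea(b); return i/(A+B-i)
def fit(kind,views,p0,yaw=True,z0=0):
    P=MOD[kind]
    def cost(q):
        p=np.array([q[0],q[1],q[2] if yaw else 0]); return -np.mean([iou(rend(f,xf(P,p,z0)),h) for f,h in views])
    best=None
    for dy in ((0,.1,-.1) if yaw else (0,)):
        x0=np.array(p0,float)+[0,0,dy]
        sim=np.vstack([x0]+[x0+np.eye(3)[i]*[.008,.008,.12][i] for i in range(3)]) if yaw else np.vstack([x0[:2]]+[x0[:2]+np.eye(2)[i]*.008 for i in range(2)])
        r=minimize(cost,x0 if yaw else x0[:2],method="Nelder-Mead",options=dict(initial_simplex=sim,xatol=1e-5,fatol=1e-6,maxiter=600))
        if best is None or r.fun<best.fun: best=r
    return best.x.round(4),round(-best.fun,3)
COL={"blue":lambda h,s,v:(h>105)&(h<125)&(s>150)&(v>60),"yellow":lambda h,s,v:(h>18)&(h<38)&(s>120),
"red":lambda h,s,v:((h<6)|(h>174))&(s>150),"pink":lambda h,s,v:(h>160)&(h<177)&(s>80),
"green":lambda h,s,v:(h>45)&(h<90)&(s>70),"pot":lambda h,s,v:(h>95)&(h<115)&(s>80)&(v<170),
"brown":lambda h,s,v:(h>3)&(h<22)&(s>60)&(v<200),"black":lambda h,s,v:(v<40)}
E
python3 - <<'E'
from fit import *
T=grab("top");Sd=grab("side")
items=[("blue tray","tray","blue",(154,296),(245,163),90,0),("yellow tray","tray","yellow",(479,300),None,90,0),
("coaster","coaster","brown",(260,265),(285,216),30,0.2),("green","ram","green",(323,267),(291,257),30,None),
("pot","ram","pot",(316,322),(229,260),26,None),("pink","ram","pink",(260,371),(175,227),26,None),
("whisk","whisk","red",(330,204),(370,265),60,1.5),("bar","bar","black",(376,317),(237,299),30,1.5)]
for nm,kind,c,a,b,rad,y in items:
    vs=[]
    for f,px in((T,a),(Sd,b)):
        if px is None: continue
        try: vs.append((f,hullmask(mask(f,COL[c]),px,rad)))
        except Exception as e: print(nm,e)
    p=back(T,a,.02)[0]
    for sub in ([vs[:1],vs[1:],vs] if len(vs)>1 else [vs]):
        print(nm,fit(kind,sub,[p[0],p[1],y or 0],y is not None))
E
```

```text
blue tray (array([0.4801, 0.3467, 0.0438]), np.float64(0.993))
blue tray (array([0.478 , 0.347 , 0.0418]), np.float64(0.989))
blue tray (array([0.4788, 0.3469, 0.0409]), np.float64(0.984))
yellow tray (array([ 0.4862, -0.334 ,  0.1257]), np.float64(0.977))
coaster (array([0.549 , 0.1247, 0.2451]), np.float64(0.961))
coaster (array([0.5474, 0.1256, 0.2245]), np.float64(0.952))
coaster (array([0.5484, 0.1249, 0.2428]), np.float64(0.949))
green (array([ 0.5434, -0.0074]), np.float64(0.97))
green (array([ 0.5412, -0.0069]), np.float64(0.977))
green (array([ 0.5418, -0.0072]), np.float64(0.953))
pot (array([0.4296, 0.004 ]), np.float64(0.975))
pot (array([0.4271, 0.0041]), np.float64(0.973))
pot (array([0.4282, 0.004 ]), np.float64(0.95))
pink (array([0.328 , 0.1142]), np.float64(0.968))
pink (array([0.3261, 0.1146]), np.float64(0.968))
pink (array([0.3275, 0.1141]), np.float64(0.952))
whisk (array([ 0.6881, -0.0329,  1.7082]), np.float64(0.955))
whisk (array([ 0.6864, -0.0324,  1.7027]), np.float64(0.902))
whisk (array([ 0.6877, -0.0327,  1.7065]), np.float64(0.923))
bar (array([ 0.4375, -0.1167,  0.1885]), np.float64(0.92))
bar (array([ 0.4359, -0.1178,  0.1746]), np.float64(0.835))
bar (array([ 0.4366, -0.1172,  0.1899]), np.float64(0.868))
```

```bash
cat > go.py <<'E'
import sys; from h import *
from scipy.spatial.transform import Rotation as Ro
o=observe(); R=Ro.from_euler('xyz',o["tool_rot"]).as_matrix()
print("t",round(o["clock"],2),"pos",(o["position"]*1000).round(1),"rot",o["tool_rot"].round(3),"F",o["force"].round(1),"w",round(o["grip_width"]*1000,1),"q7",o["qpos"][6].round(2))
a=list(map(float,sys.argv[1:]))
for i in range(0,len(a),4):
    x,y,z,psi=a[i:i+4]
    Rt=Ro.from_euler('xyz',[np.pi,0,psi]).as_matrix()
    print("->",a[i:i+4],"d",(R.T@(np.array([x,y,z])/1000-o["position"])*1000).round(1),"turn",np.degrees(Ro.from_matrix(R.T@Rt).as_rotvec()).round(1))
E
python3 - <<'E'
from fit import *
T=grab("top"); H=hsv(T); 
for nm,(x,y,yaw) in {"b":(.479,.3469,.042),"y":(.4862,-.334,.1257)}.items():
    R=np.array([[np.cos(yaw),-np.sin(yaw)],[np.sin(yaw),np.cos(yaw)]])
    for m,(l) in {"round":(0,-.05),"bar":(0,.05)}.items():
        c=np.array([x,y])+R@l; px=proj(T,[[c[0],c[1],.006]])[0]
        mk=(H[...,1]<70).astype(np.uint8); 
        cc=[k for k in comps(mk,100) if k[3][int(px[1]),int(px[0])]]
        print(nm,m,c.round(4),px.round(1), [(k[1],back(T,k[2],.006)[0].round(4)) for k in cc])
im=T["image"].copy()
for kind,p in [("tray",(.479,.3469,.042)),("tray",(.4862,-.334,.1257)),("coaster",(.5484,.1249,.243)),("ram",(.542,-.007,0)),("ram",(.428,.004,0)),("whisk",(.6877,-.0327,1.7065)),("bar",(.4366,-.1172,.19))]:
    h=(rend(T,xf(MOD[kind],p))/S-.5); cv2.polylines(im,[(h*16).astype(int)],True,(255,0,255),1,cv2.LINE_AA,4)
cv2.imwrite('pics/ov.png',cv2.resize(im[180:370,90:545],None,fx=1.75,fy=1.75,interpolation=cv2.INTER_CUBIC))
E
python3 go.py 548 125 150 0.243
```

```text
b round [0.4811 0.2969] [176.7 294.7] [(array([ 157,  274,   41,   41, 1297], dtype=int32), array([0.4822, 0.2964, 0.006 ]))]
b bar [0.4769 0.3969] [128.8 295.6] [(array([ 118,  253,   24,   86, 1628], dtype=int32), array([0.4766, 0.3961, 0.006 ]))]
y round [ 0.4925 -0.3836] [501.  296.5] [(array([ 481,  276,   41,   41, 1275], dtype=int32), array([ 0.493 , -0.3832,  0.006 ]))]
y bar [ 0.4799 -0.2844] [454.  301.4] [(array([ 439,  259,   31,   86, 1591], dtype=int32), array([ 0.4792, -0.2844,  0.006 ]))]
t 0.35 pos [204.2 590.6 231.2] rot [3.142 0.    1.238] F [-0.4 -0.1  0.1] w 85.6 q7 -0.11
-> [548.0, 125.0, 150.0, 0.243] d [-327.8  477.1   81.3] turn [ 0.  0. 57.]
```

View pics/ov.png

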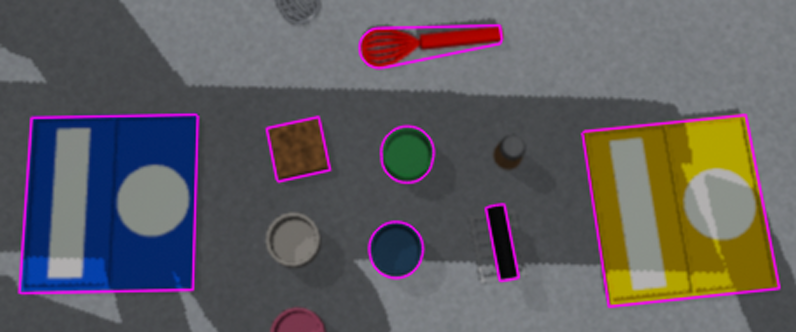

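```bash
python3 -m pendant '[{"dx":-24,"dy":34,"az":5},{"dx":-56,"dy":82,"az":12},{"dx":-80,"dy":116,"az":18},{"dx":-104,"dy":150,"az":24},{"dx":-128,"dy":184,"az":30},{"dx":-152,"dy":218,"az":36},{"dx":-176,"dy":252,"az":42},{"dx":-200,"dy":286,"az":48},{"dx":-224,"dy":320,"az":54},{"dx":-248,"dy":354,"az":57}]' 40; python3 go.py 548 125 150 0.243
```

```text
t 0.35 pos [204.2 590.6 231.2] rot [3.142 0.    1.238] F [-0.4 -0.1  0.1] w 85.6 q7 -0.11
-> [548.0, 125.0, 150.0, 0.243] d [-327.8  477.1   81.3] turn [ 0.  0. 57.]schema error: expected keys dx, dy, dz, ax, ay, az, claw
```

All keys are required.

```bash
python3 -m pendant '[{"dx":-24,"dy":34,"dz":0,"ax":0,"ay":0,"az":5,"claw":85},{"dx":-56,"dy":82,"dz":0,"ax":0,"ay":0,"az":12,"claw":85},{"dx":-80,"dy":116,"dz":0,"ax":0,"ay":0,"az":18,"claw":85},{"dx":-104,"dy":150,"dz":0,"ax":0,"ay":0,"az":24,"claw":85},{"dx":-128,"dy":184,"dz":0,"ax":0,"ay":0,"az":30,"claw":85},{"dx":-152,"dy":218,"dz":0,"ax":0,"ay":0,"az":36,"claw":85},{"dx":-176,"dy":252,"dz":0,"ax":0,"ay":0,"az":42,"claw":85},{"dx":-200,"dy":286,"dz":0,"ax":0,"ay":0,"az":48,"claw":85},{"dx":-224,"dy":320,"dz":0,"ax":0,"ay":0,"az":54,"claw":85},{"dx":-230,"dy":330,"dz":0,"ax":0,"ay":0,"az":57,"claw":85}]' 40; python3 go.py 548 125 120 0.243
```

```text
clock: 1.18
position: [0.4428, 0.2619, 0.2317]
tool_rot: [3.141, -0.001, 0.234]
force: [-0.9, -0.1, 0.0]
grip_width: 0.0847
t 1.18 pos [442.8 261.9 231.7] rot [ 3.141e+00 -1.000e-03  2.340e-01] F [-0.9 -0.1  0. ] w 84.7 q7 -0.29
-> [548.0, 125.0, 120.0, 0.243] d [ 70.5 157.5 111.8] turn [ 0.  -0.  -0.5]
```

```bash
python3 -m pendant '[{"dx":15,"dy":32,"dz":20,"ax":0,"ay":0,"az":0,"claw":85},{"dx":30,"dy":64,"dz":45,"ax":0,"ay":0,"az":0,"claw":85},{"dx":45,"dy":96,"dz":65,"ax":0,"ay":0,"az":0,"claw":85},{"dx":60,"dy":128,"dz":85,"ax":0,"ay":0,"az":0,"claw":85},{"dx":69,"dy":153,"dz":105,"ax":0,"ay":0,"az":0,"claw":85},{"dx":70.5,"dy":157.5,"dz":112,"ax":0,"ay":0,"az":0,"claw":85},{"dx":70.5,"dy":157.5,"dz":112,"ax":0,"ay":0,"az":0,"claw":85},{"dx":70.5,"dy":157.5,"dz":112,"ax":0,"ay":0,"az":0,"claw":85}]'; python3 go.py 548 125 0 0.243
```

```text
clock: 1.85
position: [0.547, 0.1299, 0.1193]
tool_rot: [-3.141, 0.001, 0.243]
force: [-0.3, 0.6, 0.4]
grip_width: 0.0848
t 1.85 pos [547.  129.9 119.3] rot [-3.141e+00  1.000e-03  2.430e-01] F [-0.3  0.6  0.4] w 84.8 q7 0.1
-> [548.0, 125.0, 0.0, 0.243] d [-1.000e-01  5.000e+00  1.193e+02] turn [-0.  0. -0.]
```

```bash
python3 -m pendant '[{"dx":0,"dy":5,"dz":20,"ax":0,"ay":0,"az":0,"claw":85},{"dx":0,"dy":5,"dz":50,"ax":0,"ay":0,"az":0,"claw":85},{"dx":0,"dy":5,"dz":75,"ax":0,"ay":0,"az":0,"claw":85},{"dx":0,"dy":5,"dz":85,"ax":0,"ay":0,"az":0,"claw":85},{"dx":0,"dy":5,"dz":85,"ax":0,"ay":0,"az":0,"claw":85},{"dx":0,"dy":5,"dz":85,"ax":0,"ay":0,"az":0,"claw":85}]'; python3 go.py 548 125 0 0.243
python3 - <<'E'
from h import *
f=grab("side"); cv2.imwrite('pics/s1.png',cv2.resize(f["image"][110:310,180:420],None,fx=3,fy=3,interpolation=cv2.INTER_CUBIC))
f=grab("top"); cv2.imwrite('pics/t1.png',cv2.resize(f["image"][180:340,190:390],None,fx=3,fy=3,interpolation=cv2.INTER_CUBIC))
E
```

```text
clock: 2.35
position: [0.5487, 0.1256, 0.0353]
tool_rot: [-3.141, -0.001, 0.244]
force: [0.5, -0.6, 1.2]
grip_width: 0.085
t 2.35 pos [548.7 125.6  35.3] rot [-3.141e+00 -1.000e-03  2.440e-01] F [ 0.5 -0.6  1.2] w 85.0 q7 0.14
-> [548.0, 125.0, 0.0, 0.243] d [-0.8  0.5 35.3] turn [-0.  -0.   0.1]
```

View pics/s1.png

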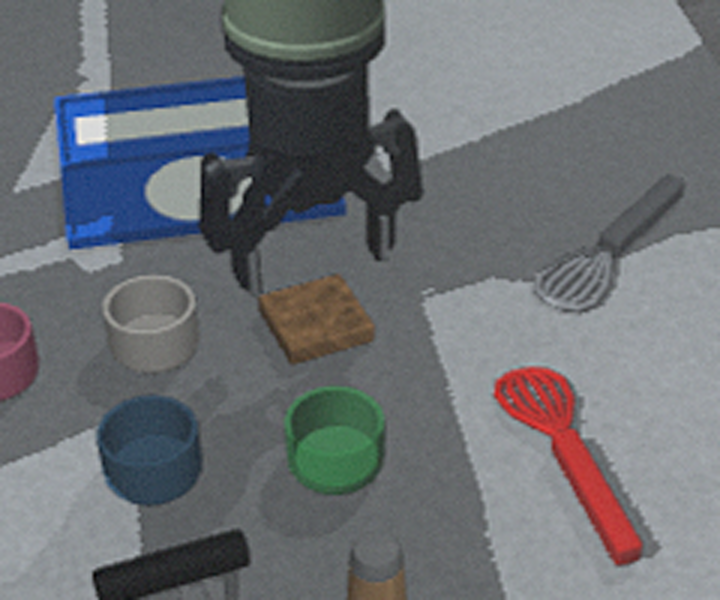

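View pics/t1.png

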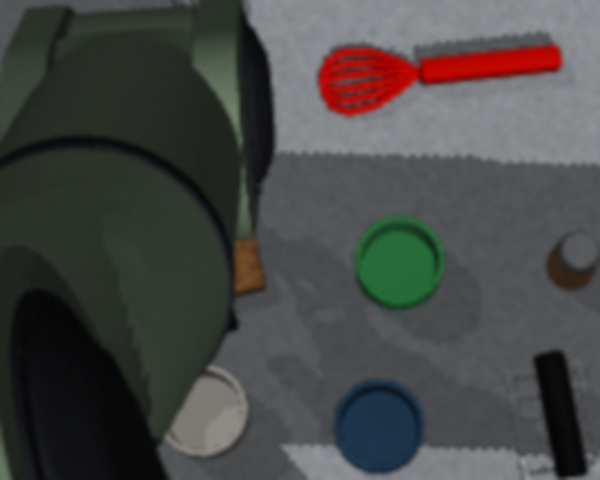

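Run:
```python
from h import *
f=grab("side")
for s in(1,-1):
  for r in (.043,.05):
    for z in(.035,.042,.048,.055): print(s,r,z,proj(f,[[.5487+s*r*.97,.1256+s*r*.24,z]]).round(1))
```

```text
1 0.043 0.035 [[304.3 200. ]]
1 0.043 0.042 [[304.3 197.4]]
1 0.043 0.048 [[304.3 195.1]]
1 0.043 0.055 [[304.2 192.4]]
1 0.05 0.035 [[307.4 199.2]]
1 0.05 0.042 [[307.4 196.5]]
1 0.05 0.048 [[307.4 194.3]]
1 0.05 0.055 [[307.4 191.6]]
-1 0.043 0.035 [[265.5 210.7]]
-1 0.043 0.042 [[265.2 208. ]]
-1 0.043 0.048 [[265.  205.7]]
-1 0.043 0.055 [[264.8 203. ]]
-1 0.05 0.035 [[262.2 211.6]]
-1 0.05 0.042 [[262.  208.9]]
-1 0.05 0.048 [[261.8 206.6]]
-1 0.05 0.055 [[261.5 203.9]]
```

```bash
python3 -m pendant '[{"dx":-0.8,"dy":0.5,"dz":15,"ax":0,"ay":0,"az":0,"claw":85},{"dx":-0.8,"dy":0.5,"dz":28,"ax":0,"ay":0,"az":0,"claw":85},{"dx":-0.8,"dy":0.5,"dz":35,"ax":0,"ay":0,"az":0,"claw":85},{"dx":-0.8,"dy":0.5,"dz":35,"ax":0,"ay":0,"az":0,"claw":75},{"dx":-0.8,"dy":0.5,"dz":35,"ax":0,"ay":0,"az":0,"claw":60},{"dx":-0.8,"dy":0.5,"dz":35,"ax":0,"ay":0,"az":0,"claw":50},{"dx":-0.8,"dy":0.5,"dz":35,"ax":0,"ay":0,"az":0,"claw":50},{"dx":-0.8,"dy":0.5,"dz":35,"ax":0,"ay":0,"az":0,"claw":50},{"dx":-0.8,"dy":0.5,"dz":35,"ax":0,"ay":0,"az":0,"claw":50}]' 40; python3 go.py 548 125 120 0.243
```

```text
clock: 3.25
position: [0.5481, 0.1241, -0.0004]
tool_rot: [-3.142, -0.001, 0.243]
force: [0.2, -0.4, 2.9]
grip_width: 0.0629
t 3.25 pos [ 5.481e+02  1.241e+02 -4.000e-01] rot [-3.142e+00 -1.000e-03  2.430e-01] F [ 0.2 -0.4  2.9] w 62.9 q7 0.16
-> [548.0, 125.0, 120.0, 0.243] d [   0.2   -0.9 -120.4] turn [-0. -0.  0.]
```

```bash
python3 -m pendant '[{"dx":0,"dy":0,"dz":-15,"ax":0,"ay":0,"az":0,"claw":50},{"dx":0,"dy":0,"dz":-40,"ax":0,"ay":0,"az":0,"claw":50},{"dx":0,"dy":0,"dz":-65,"ax":0,"ay":0,"az":0,"claw":50},{"dx":0,"dy":0,"dz":-80,"ax":0,"ay":0,"az":0,"claw":50},{"dx":0,"dy":0,"dz":-80,"ax":0,"ay":0,"az":0,"claw":50}]'; python3 go.py 481 297 80 0.042
python3 - <<'E'
from h import *
f=grab("side"); cv2.imwrite('pics/s2.png',cv2.resize(f["image"][110:310,180:420],None,fx=3,fy=3,interpolation=cv2.INTER_CUBIC))
E
```

```text
clock: 3.67
position: [0.5493, 0.1244, 0.0824]
tool_rot: [-3.141, -0.004, 0.243]
force: [0.2, 0.1, 0.0]
grip_width: 0.0626
t 3.67 pos [549.3 124.4  82.4] rot [-3.141 -0.004  0.243] F [0.2 0.1 0. ] w 62.6 q7 0.13
-> [481.0, 297.0, 80.0, 0.042] d [ -24.8 -184.     2.4] turn [-0.  -0.2 11.5]
```

View pics/s2.png

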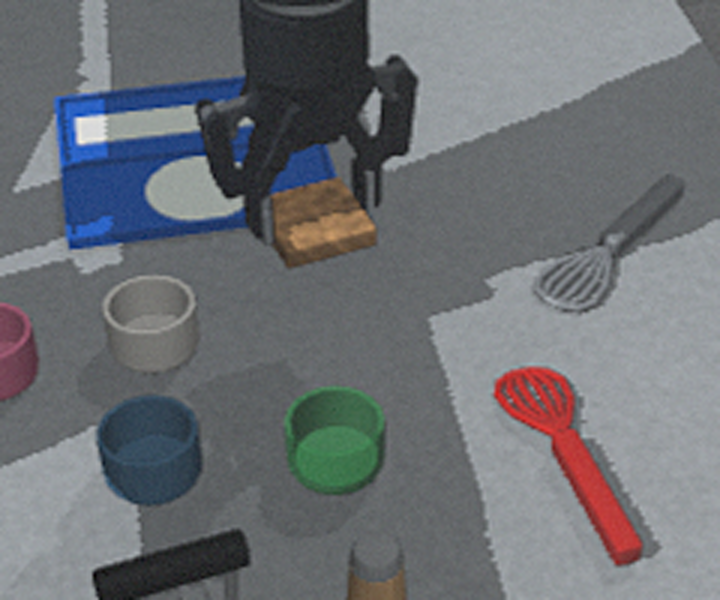

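```bash
python3 -m pendant '[{"dx":-2,"dy":-15,"dz":0,"ax":0,"ay":0,"az":2,"claw":50},{"dx":-6,"dy":-45,"dz":0,"ax":0,"ay":0,"az":4,"claw":50},{"dx":-11,"dy":-80,"dz":0,"ax":0,"ay":0,"az":7,"claw":50},{"dx":-16,"dy":-115,"dz":0,"ax":0,"ay":0,"az":10,"claw":50},{"dx":-20,"dy":-150,"dz":0,"ax":0,"ay":0,"az":11.5,"claw":50},{"dx":-24,"dy":-175,"dz":2,"ax":0,"ay":0,"az":11.5,"claw":50},{"dx":-25,"dy":-184,"dz":2,"ax":0,"ay":0,"az":11.5,"claw":50},{"dx":-25,"dy":-184,"dz":2,"ax":0,"ay":0,"az":11.5,"claw":50},{"dx":-25,"dy":-184,"dz":2,"ax":0,"ay":0,"az":11.5,"claw":50}]'; python3 go.py 481 296.5 7 0.042
```

```text
clock: 4.47
position: [0.4791, 0.2961, 0.0766]
tool_rot: [3.141, 0.001, 0.043]
force: [0.6, -1.5, -0.7]
grip_width: 0.0623
t 4.47 pos [479.1 296.1  76.6] rot [3.141e+00 1.000e-03 4.300e-02] F [ 0.6 -1.5 -0.7] w 62.3 q7 -0.33
-> [481.0, 296.5, 7.0, 0.042] d [ 2.  -0.4 69.6] turn [0.1 0.  0.1]
```

```bash
python3 -m pendant '[{"dx":2,"dy":-0.4,"dz":20,"ax":0,"ay":0,"az":0,"claw":50},{"dx":2,"dy":-0.4,"dz":45,"ax":0,"ay":0,"az":0,"claw":50},{"dx":2,"dy":-0.4,"dz":60,"ax":0,"ay":0,"az":0,"claw":50},{"dx":2,"dy":-0.4,"dz":66,"ax":0,"ay":0,"az":0,"claw":50},{"dx":2,"dy":-0.4,"dz":69,"ax":0,"ay":0,"az":0,"claw":50},{"dx":2,"dy":-0.4,"dz":69.5,"ax":0,"ay":0,"az":0,"claw":50},{"dx":2,"dy":-0.4,"dz":69.5,"ax":0,"ay":0,"az":0,"claw":50}]'; python3 go.py 481 296.5 6 0.042
```

```text
clock: 5.05
position: [0.4819, 0.2968, 0.0084]
tool_rot: [-3.141, -0.001, 0.042]
force: [0.5, -0.4, -1.0]
grip_width: 0.0629
t 5.05 pos [481.9 296.8   8.4] rot [-3.141e+00 -1.000e-03  4.200e-02] F [ 0.5 -0.4 -1. ] w 62.9 q7 -0.29
-> [481.0, 296.5, 6.0, 0.042] d [-0.9  0.2  2.4] turn [-0. -0. -0.]
```

```bash
python3 -m pendant '[{"dx":-1,"dy":0,"dz":1.5,"ax":0,"ay":0,"az":0,"claw":50},{"dx":-1,"dy":0,"dz":2,"ax":0,"ay":0,"az":0,"claw":50},{"dx":-1,"dy":0,"dz":2,"ax":0,"ay":0,"az":0,"claw":50},{"dx":-1,"dy":0,"dz":2,"ax":0,"ay":0,"az":0,"claw":85},{"dx":-1,"dy":0,"dz":2,"ax":0,"ay":0,"az":0,"claw":85},{"dx":-1,"dy":0,"dz":2,"ax":0,"ay":0,"az":0,"claw":85},{"dx":-1,"dy":0,"dz":-20,"ax":0,"ay":0,"az":0,"claw":85},{"dx":-1,"dy":0,"dz":-55,"ax":0,"ay":0,"az":0,"claw":85},{"dx":-1,"dy":0,"dz":-90,"ax":0,"ay":0,"az":0,"claw":85},{"dx":-1,"dy":0,"dz":-90,"ax":0,"ay":0,"az":0,"claw":85}]'; python3 go.py 542 -7 95 0
```

```text
clock: 5.88
position: [0.4826, 0.2982, 0.1033]
tool_rot: [-3.138, -0.006, 0.042]
force: [1.2, 0.5, 0.4]
grip_width: 0.0851
t 5.88 pos [482.6 298.2 103.3] rot [-3.138 -0.006  0.042] F [1.2 0.5 0.4] w 85.1 q7 -0.34
-> [542.0, -7.0, 95.0, 0.0] d [ 46.6 307.4   7.4] turn [-0.2 -0.3  2.4]
```

```bash
python3 -m pendant '[{"dx":3,"dy":25,"dz":0,"ax":0,"ay":0,"az":0,"claw":85},{"dx":10,"dy":65,"dz":0,"ax":0,"ay":0,"az":1,"claw":85},{"dx":16,"dy":105,"dz":0,"ax":0,"ay":0,"az":2,"claw":85},{"dx":22,"dy":145,"dz":0,"ax":0,"ay":0,"az":2.4,"claw":85},{"dx":28,"dy":185,"dz":0,"ax":0,"ay":0,"az":2.4,"claw":85},{"dx":34,"dy":225,"dz":0,"ax":0,"ay":0,"az":2.4,"claw":85},{"dx":40,"dy":265,"dz":4,"ax":0,"ay":0,"az":2.4,"claw":85},{"dx":45,"dy":297,"dz":7,"ax":0,"ay":0,"az":2.4,"claw":85},{"dx":47,"dy":307,"dz":7,"ax":0,"ay":0,"az":2.4,"claw":85},{"dx":47,"dy":307,"dz":7,"ax":0,"ay":0,"az":2.4,"claw":85}]'; python3 -m pendant '[{"dx":0,"dy":0,"dz":0,"ax":0,"ay":0,"az":0,"claw":85},{"dx":0,"dy":0,"dz":0,"ax":0,"ay":0,"az":0,"claw":85}]'; python3 go.py 542 -7 6 0
python3 - <<'E'
from fit import *
f=grab("top",'t3'); 
h=hullmask(mask(f,COL["brown"]),proj(f,[[.481,.297,.02]])[0],30)
print(fit("coaster",[(f,h)],[.481,.297,.04],z0=.006))
f=grab("side"); cv2.imwrite('pics/s3.png',cv2.resize(f["image"][110:310,180:420],None,fx=3,fy=3,interpolation=cv2.INTER_CUBIC))
h=hullmask(mask(f,COL["brown"]),proj(f,[[.481,.297,.02]])[0],30)
print(fit("coaster",[(f,h)],[.481,.297,.04],z0=.006))
E
```

```text
clock: 6.72
position: [0.5405, -0.0112, 0.0909]
tool_rot: [3.14, -0.0, -0.004]
force: [-0.2, -0.2, -0.7]
grip_width: 0.0852
clock: 6.88
position: [0.5401, -0.0063, 0.0908]
tool_rot: [-3.141, 0.0, 0.002]
force: [-0.1, -0.5, 0.1]
grip_width: 0.0853
t 6.88 pos [540.1  -6.3  90.8] rot [-3.141e+00  0.000e+00  2.000e-03] F [-0.1 -0.5  0.1] w 85.3 q7 0.17
-> [542.0, -7.0, 6.0, 0.0] d [ 1.9  0.8 84.8] turn [-0.   0.   0.1]
(array([ 0.4813,  0.2977, -0.0013]), np.float64(0.938))
(array([0.4797, 0.3005, 0.0382]), np.float64(0.914))
```

View pics/s3.png

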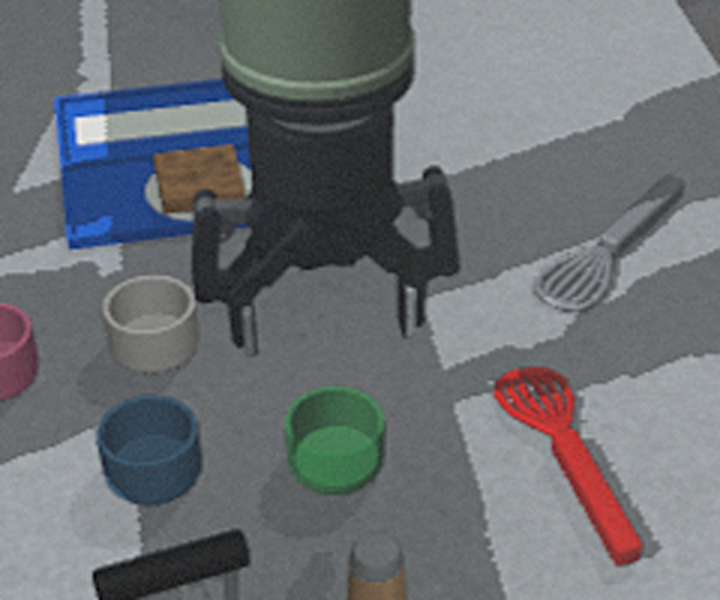

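View pics/t3.png

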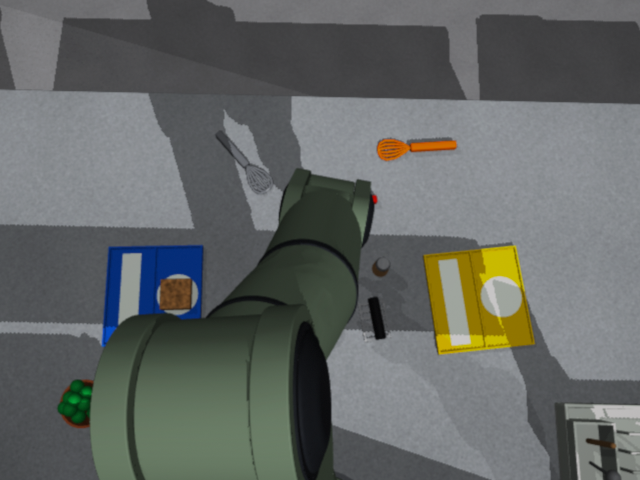

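```bash
python3 -m pendant '[{"dx":2,"dy":0.8,"dz":15,"ax":0,"ay":0,"az":0,"claw":85},{"dx":2,"dy":0.8,"dz":40,"ax":0,"ay":0,"az":0,"claw":85},{"dx":2,"dy":0.8,"dz":60,"ax":0,"ay":0,"az":0,"claw":85},{"dx":2,"dy":0.8,"dz":75,"ax":0,"ay":0,"az":0,"claw":85},{"dx":2,"dy":0.8,"dz":83,"ax":0,"ay":0,"az":0,"claw":85},{"dx":2,"dy":0.8,"dz":86,"ax":0,"ay":0,"az":0,"claw":85},{"dx":2,"dy":0.8,"dz":86,"ax":0,"ay":0,"az":0,"claw":85},{"dx":2,"dy":0.8,"dz":86,"ax":0,"ay":0,"az":0,"claw":85}]'; python3 go.py 542 -7 5 0
```

```text
clock: 7.65
position: [0.5426, -0.0082, 0.0055]
tool_rot: [-3.142, -0.001, 0.001]
force: [0.1, 0.6, 0.5]
grip_width: 0.0849
t 7.65 pos [542.6  -8.2   5.5] rot [-3.142e+00 -1.000e-03  1.000e-03] F [0.1 0.6 0.5] w 84.9 q7 0.22
-> [542.0, -7.0, 5.0, 0.0] d [-0.6 -1.2  0.5] turn [-0.  -0.   0.1]
```

```bash
python3 -m pendant '[{"dx":-0.6,"dy":-1.2,"dz":0.5,"ax":0,"ay":0,"az":0,"claw":80},{"dx":-0.6,"dy":-1.2,"dz":0.5,"ax":0,"ay":0,"az":0,"claw":74},{"dx":-0.6,"dy":-1.2,"dz":0.5,"ax":0,"ay":0,"az":0,"claw":68},{"dx":-0.6,"dy":-1.2,"dz":0.5,"ax":0,"ay":0,"az":0,"claw":62},{"dx":-0.6,"dy":-1.2,"dz":0.5,"ax":0,"ay":0,"az":0,"claw":55},{"dx":-0.6,"dy":-1.2,"dz":0.5,"ax":0,"ay":0,"az":0,"claw":50},{"dx":-0.6,"dy":-1.2,"dz":0.5,"ax":0,"ay":0,"az":0,"claw":50},{"dx":-0.6,"dy":-1.2,"dz":0.5,"ax":0,"ay":0,"az":0,"claw":50}]' 40; python3 go.py 542 -7 5 0
python3 -m pendant '[{"dx":0,"dy":0,"dz":-8,"ax":0,"ay":0,"az":0,"claw":50},{"dx":0,"dy":0,"dz":-25,"ax":0,"ay":0,"az":0,"claw":50},{"dx":0,"dy":0,"dz":-45,"ax":0,"ay":0,"az":0,"claw":50},{"dx":0,"dy":0,"dz":-65,"ax":0,"ay":0,"az":0,"claw":50},{"dx":0,"dy":0,"dz":-80,"ax":0,"ay":0,"az":0,"claw":50},{"dx":0,"dy":0,"dz":-85,"ax":0,"ay":0,"az":0,"claw":50},{"dx":0,"dy":0,"dz":-85,"ax":0,"ay":0,"az":0,"claw":50},{"dx":0,"dy":0,"dz":-85,"ax":0,"ay":0,"az":0,"claw":50}]'; python3 go.py 481 297.5 90 0.042;  python3 - <<'E'
from h import *
f=grab("side"); cv2.imwrite('pics/s4.png',cv2.resize(f["image"][110:310,180:420],None,fx=3,fy=3,interpolation=cv2.INTER_CUBIC))
E
```

```text
clock: 8.32
position: [0.5418, -0.0071, 0.0051]
tool_rot: [-3.141, -0.001, 0.001]
force: [-4.4, 0.4, 16.1]
grip_width: 0.0611
t 8.32 pos [541.8  -7.1   5.1] rot [-3.141e+00 -1.000e-03  1.000e-03] F [-4.4  0.4 16.1] w 61.1 q7 0.22
-> [542.0, -7.0, 5.0, 0.0] d [ 0.2 -0.1  0.1] turn [-0. -0.  0.]
clock: 8.98
position: [0.5415, -0.0071, 0.089]
tool_rot: [-3.142, 0.0, 0.001]
force: [-0.6, 0.4, -1.6]
grip_width: 0.0613
t 8.98 pos [541.5  -7.1  89. ] rot [-3.142e+00  0.000e+00  1.000e-03] F [-0.6  0.4 -1.6] w 61.3 q7 0.18
-> [481.0, 297.5, 90.0, 0.042] d [ -60.3 -304.7   -1. ] turn [-0.   0.  -2.4]
```

View pics/s4.png

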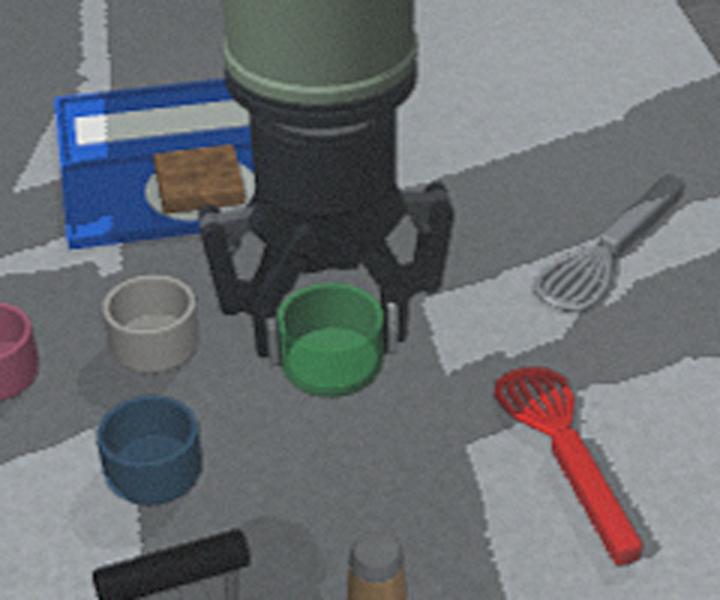

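```bash
python3 -m pendant '[{"dx":-2,"dy":-12,"dz":0,"ax":0,"ay":0,"az":0,"claw":50},{"dx":-7,"dy":-40,"dz":0,"ax":0,"ay":0,"az":-1,"claw":50},{"dx":-15,"dy":-75,"dz":0,"ax":0,"ay":0,"az":-2,"claw":50},{"dx":-22,"dy":-110,"dz":0,"ax":0,"ay":0,"az":-2.4,"claw":50},{"dx":-29,"dy":-145,"dz":0,"ax":0,"ay":0,"az":-2.4,"claw":50},{"dx":-36,"dy":-180,"dz":0,"ax":0,"ay":0,"az":-2.4,"claw":50},{"dx":-43,"dy":-215,"dz":0,"ax":0,"ay":0,"az":-2.4,"claw":50},{"dx":-50,"dy":-250,"dz":0,"ax":0,"ay":0,"az":-2.4,"claw":50},{"dx":-56,"dy":-280,"dz":0,"ax":0,"ay":0,"az":-2.4,"claw":50},{"dx":-59,"dy":-298,"dz":0,"ax":0,"ay":0,"az":-2.4,"claw":50}]'; python3 go.py 481 297.5 60 0.042
```

```text
clock: 9.87
position: [0.4801, 0.295, 0.0882]
tool_rot: [-3.141, 0.002, 0.046]
force: [0.1, 0.6, -0.6]
grip_width: 0.0615
t 9.87 pos [480.1 295.   88.2] rot [-3.141e+00  2.000e-03  4.600e-02] F [ 0.1  0.6 -0.6] w 61.5 q7 -0.32
-> [481.0, 297.5, 60.0, 0.042] d [ 1.  -2.4 28.2] turn [-0.   0.1  0.2]
```

```bash
python3 -m pendant '[{"dx":2,"dy":-5,"dz":5,"ax":0,"ay":0,"az":0,"claw":50},{"dx":2,"dy":-5,"dz":15,"ax":0,"ay":0,"az":0,"claw":50},{"dx":2,"dy":-5,"dz":28,"ax":0,"ay":0,"az":0,"claw":50},{"dx":2,"dy":-5,"dz":40,"ax":0,"ay":0,"az":0,"claw":50},{"dx":2,"dy":-5,"dz":48,"ax":0,"ay":0,"az":0,"claw":50},{"dx":2,"dy":-5,"dz":52,"ax":0,"ay":0,"az":0,"claw":50},{"dx":2,"dy":-5,"dz":52,"ax":0,"ay":0,"az":0,"claw":50},{"dx":2,"dy":-5,"dz":52,"ax":0,"ay":0,"az":0,"claw":50}]'; python3 go.py 481 297.5 27.5 0.042
```

```text
clock: 10.53
position: [0.4844, 0.2953, 0.0372]
tool_rot: [3.141, 0.0, 0.042]
force: [0.3, 0.0, -1.7]
grip_width: 0.0612
t 10.53 pos [484.4 295.3  37.2] rot [3.141 0.    0.042] F [ 0.3  0.  -1.7] w 61.2 q7 -0.29
-> [481.0, 297.5, 27.5, 0.042] d [-3.3 -2.3  9.7] turn [ 0.  0. -0.]
```

Run:
```python
from h import *
f=grab("side"); cv2.imwrite('pics/s5.png',cv2.resize(f["image"][80:240,170:370],None,fx=3.5,fy=3.5,interpolation=cv2.INTER_CUBIC))
```

```text
(no output)
```

View pics/s5.png

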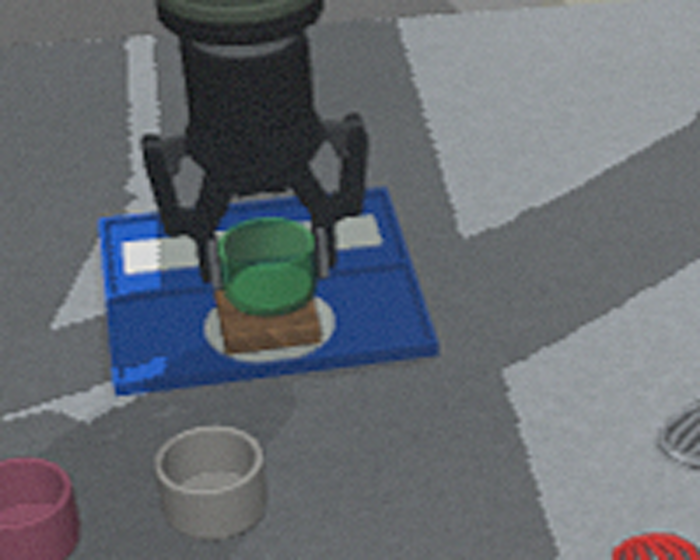

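```bash
python3 -m pendant '[{"dx":-2,"dy":-1,"dz":2,"ax":0,"ay":0,"az":0,"claw":50},{"dx":-3.3,"dy":-2.3,"dz":4,"ax":0,"ay":0,"az":0,"claw":50},{"dx":-3.3,"dy":-2.3,"dz":5,"ax":0,"ay":0,"az":0,"claw":50},{"dx":-3.3,"dy":-2.3,"dz":5,"ax":0,"ay":0,"az":0,"claw":50},{"dx":-3.3,"dy":-2.3,"dz":5,"ax":0,"ay":0,"az":0,"claw":50}]'; python3 go.py 481 297.5 27.5 0.042
```

```text
clock: 11.0
position: [0.4808, 0.298, 0.0323]
tool_rot: [3.142, -0.0, 0.043]
force: [-0.2, -0.0, -0.0]
grip_width: 0.061
t 11.0 pos [480.8 298.   32.3] rot [ 3.142 -0.     0.043] F [-0.2 -0.  -0. ] w 61.0 q7 -0.3
-> [481.0, 297.5, 27.5, 0.042] d [0.1 0.5 4.8] turn [ 0. -0.  0.]
```

```bash
python3 -m pendant '[{"dx":0,"dy":0.5,"dz":2,"ax":0,"ay":0,"az":0,"claw":50},{"dx":0,"dy":0.5,"dz":4,"ax":0,"ay":0,"az":0,"claw":50},{"dx":0,"dy":0.5,"dz":5,"ax":0,"ay":0,"az":0,"claw":50},{"dx":0,"dy":0.5,"dz":5,"ax":0,"ay":0,"az":0,"claw":50},{"dx":0,"dy":0.5,"dz":5,"ax":0,"ay":0,"az":0,"claw":50}]'; python3 go.py 481 297.5 27.5 0.042
```

```text
clock: 11.42
position: [0.4809, 0.2973, 0.0272]
tool_rot: [3.141, 0.0, 0.042]
force: [-1.1, -0.9, 0.6]
grip_width: 0.061
t 11.42 pos [480.9 297.3  27.2] rot [3.141 0.    0.042] F [-1.1 -0.9  0.6] w 61.0 q7 -0.29
-> [481.0, 297.5, 27.5, 0.042] d [ 0.2 -0.2 -0.3] turn [0. 0. 0.]
```

```bash
python3 -m pendant '[{"dx":0,"dy":0,"dz":0.5,"ax":0,"ay":0,"az":0,"claw":50},{"dx":0,"dy":0,"dz":0.5,"ax":0,"ay":0,"az":0,"claw":64},{"dx":0,"dy":0,"dz":0.5,"ax":0,"ay":0,"az":0,"claw":68},{"dx":0,"dy":0,"dz":0.5,"ax":0,"ay":0,"az":0,"claw":75},{"dx":0,"dy":0,"dz":0.5,"ax":0,"ay":0,"az":0,"claw":85},{"dx":0,"dy":0,"dz":0.5,"ax":0,"ay":0,"az":0,"claw":85},{"dx":0,"dy":0,"dz":-10,"ax":0,"ay":0,"az":0,"claw":85},{"dx":0,"dy":0,"dz":-40,"ax":0,"ay":0,"az":0,"claw":85},{"dx":0,"dy":0,"dz":-75,"ax":0,"ay":0,"az":0,"claw":85},{"dx":0,"dy":0,"dz":-85,"ax":0,"ay":0,"az":0,"claw":85}]'; python3 go.py 689.1 -42.6 110 0.136
```

```text
clock: 12.25
position: [0.4824, 0.298, 0.117]
tool_rot: [-3.139, -0.004, 0.042]
force: [0.5, 0.4, 1.4]
grip_width: 0.085
t 12.25 pos [482.4 298.  117. ] rot [-3.139 -0.004  0.042] F [0.5 0.4 1.4] w 85.0 q7 -0.34
-> [689.1, -42.6, 110.0, 0.136] d [192.3 348.9   6.8] turn [-0.1 -0.2 -5.4]
```

```bash
python3 -m pendant '[{"dx":10,"dy":18,"dz":0,"ax":0,"ay":0,"az":0,"claw":85},{"dx":29,"dy":53,"dz":0,"ax":0,"ay":0,"az":-1,"claw":85},{"dx":48,"dy":88,"dz":0,"ax":0,"ay":0,"az":-2,"claw":80},{"dx":67,"dy":123,"dz":0,"ax":0,"ay":0,"az":-3,"claw":70},{"dx":86,"dy":158,"dz":0,"ax":0,"ay":0,"az":-4,"claw":60},{"dx":105,"dy":193,"dz":0,"ax":0,"ay":0,"az":-5.4,"claw":50},{"dx":124,"dy":228,"dz":0,"ax":0,"ay":0,"az":-5.4,"claw":45},{"dx":143,"dy":263,"dz":0,"ax":0,"ay":0,"az":-5.4,"claw":45},{"dx":162,"dy":298,"dz":0,"ax":0,"ay":0,"az":-5.4,"claw":45},{"dx":178,"dy":328,"dz":0,"ax":0,"ay":0,"az":-5.4,"claw":45}]';  python3 go.py 689.5 -47.3 80 0.136
```

```text
clock: 13.08
position: [0.6736, -0.0257, 0.1131]
tool_rot: [3.141, -0.001, 0.135]
force: [0.6, 1.0, -0.0]
grip_width: 0.0452
t 13.08 pos [673.6 -25.7 113.1] rot [ 3.141e+00 -1.000e-03  1.350e-01] F [ 0.6  1.  -0. ] w 45.2 q7 0.3
-> [689.5, -47.3, 80.0, 0.136] d [12.8 23.5 33.2] turn [ 0. -0. -0.]
```

```bash
python3 -m pendant '[{"dx":8,"dy":14,"dz":10,"ax":0,"ay":0,"az":0,"claw":45},{"dx":13,"dy":23.5,"dz":30,"ax":0,"ay":0,"az":0,"claw":45},{"dx":13,"dy":23.5,"dz":50,"ax":0,"ay":0,"az":0,"claw":45},{"dx":13,"dy":23.5,"dz":60,"ax":0,"ay":0,"az":0,"claw":45},{"dx":13,"dy":23.5,"dz":60,"ax":0,"ay":0,"az":0,"claw":45},{"dx":13,"dy":23.5,"dz":60,"ax":0,"ay":0,"az":0,"claw":45},{"dx":13,"dy":23.5,"dz":60,"ax":0,"ay":0,"az":0,"claw":45}]';  python3 go.py 689.5 -47.3 5 0.136
python3 - <<'E'
from fit import *
f=grab("side"); cv2.imwrite('pics/s6.png',cv2.resize(f["image"][80:330,170:470],None,fx=2.4,fy=2.4,interpolation=cv2.INTER_CUBIC))
h=hullmask(mask(f,COL["green"]),proj(f,[[.481,.297,.04]])[0],26)
print(fit("ram",[(f,h)],[.481,.297,0],False,z0=.022))
f=grab("top",'t6')
h=hullmask(mask(f,COL["green"]),proj(f,[[.481,.297,.04]])[0],26)
print(fit("ram",[(f,h)],[.481,.297,0],False,z0=.022))
E
```

```text
clock: 13.67
position: [0.6893, -0.0438, 0.0537]
tool_rot: [3.141, -0.001, 0.137]
force: [1.3, 0.6, 0.3]
grip_width: 0.0451
t 13.67 pos [689.3 -43.8  53.7] rot [ 3.141e+00 -1.000e-03  1.370e-01] F [1.3 0.6 0.3] w 45.1 q7 0.33
-> [689.5, -47.3, 5.0, 0.136] d [-0.3  3.5 48.7] turn [ 0.  -0.1  0.1]
(array([0.4801, 0.2989]), np.float64(0.95))
(array([0.4822, 0.2975]), np.float64(0.353))
```

View pics/s6.png

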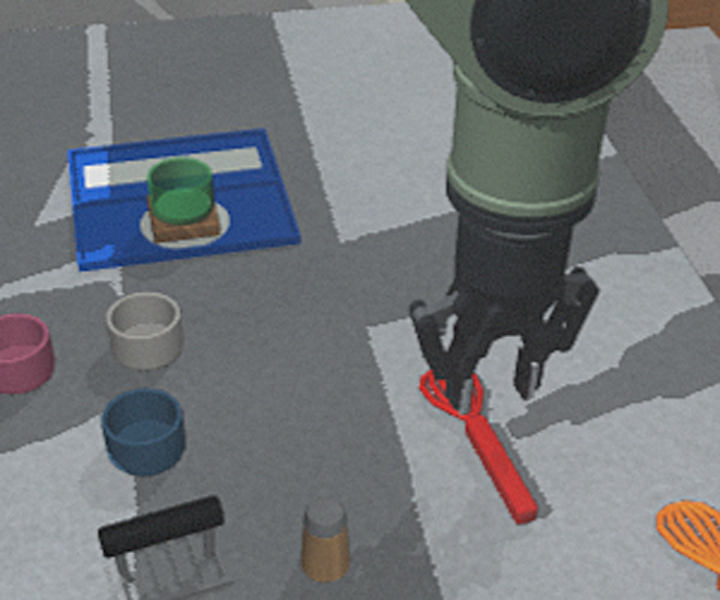

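View pics/t6.png

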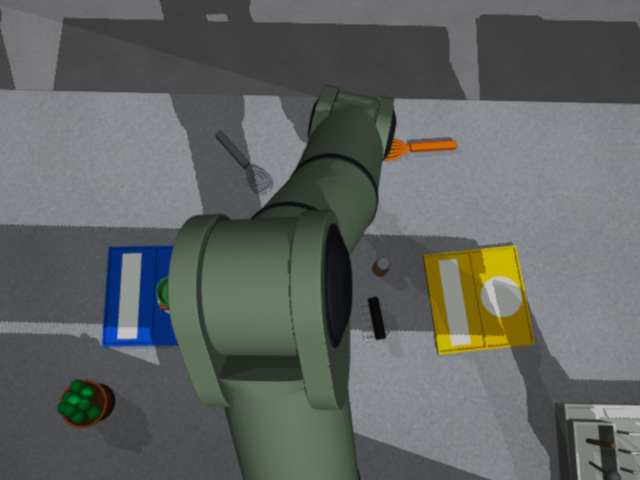

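```bash
python3 -m pendant '[{"dx":0,"dy":3.5,"dz":10,"ax":0,"ay":0,"az":0,"claw":45},{"dx":0,"dy":3.5,"dz":25,"ax":0,"ay":0,"az":0,"claw":45},{"dx":0,"dy":3.5,"dz":40,"ax":0,"ay":0,"az":0,"claw":45},{"dx":0,"dy":3.5,"dz":47,"ax":0,"ay":0,"az":0,"claw":45},{"dx":0,"dy":3.5,"dz":49,"ax":0,"ay":0,"az":0,"claw":45},{"dx":0,"dy":3.5,"dz":49,"ax":0,"ay":0,"az":0,"claw":35},{"dx":0,"dy":3.5,"dz":49,"ax":0,"ay":0,"az":0,"claw":20},{"dx":0,"dy":3.5,"dz":49,"ax":0,"ay":0,"az":0,"claw":10},{"dx":0,"dy":3.5,"dz":49,"ax":0,"ay":0,"az":0,"claw":10},{"dx":0,"dy":3.5,"dz":49,"ax":0,"ay":0,"az":0,"claw":10}]' 40;  python3 go.py 689.5 -47.3 5 0.136
```

```text
clock: 14.6
position: [0.6895, -0.0476, 0.0038]
tool_rot: [3.142, -0.001, 0.137]
force: [0.8, -0.4, 2.3]
grip_width: 0.0167
t 14.6 pos [689.5 -47.6   3.8] rot [ 3.142e+00 -1.000e-03  1.370e-01] F [ 0.8 -0.4  2.3] w 16.7 q7 0.35
-> [689.5, -47.3, 5.0, 0.136] d [ 0.1 -0.3 -1.2] turn [ 0. -0.  0.]
```

```bash
python3 -m pendant '[{"dx":0,"dy":0,"dz":-10,"ax":0,"ay":0,"az":0,"claw":10},{"dx":0,"dy":0,"dz":-35,"ax":0,"ay":0,"az":0,"claw":10},{"dx":0,"dy":0,"dz":-65,"ax":0,"ay":0,"az":0,"claw":10},{"dx":0,"dy":0,"dz":-95,"ax":0,"ay":0,"az":0,"claw":10},{"dx":0,"dy":0,"dz":-110,"ax":0,"ay":0,"az":0,"claw":10},{"dx":0,"dy":0,"dz":-115,"ax":0,"ay":0,"az":0,"claw":10}]';  python3 go.py 492 397.6 118 1.613
python3 - <<'E'
from fit import *
f=grab("side"); cv2.imwrite('pics/s7.png',cv2.resize(f["image"][80:330,170:470],None,fx=2.4,fy=2.4,interpolation=cv2.INTER_CUBIC))
E
```

```text
clock: 15.1
position: [0.6906, -0.0479, 0.1224]
tool_rot: [3.141, -0.005, 0.137]
force: [-0.0, -0.3, -0.1]
grip_width: 0.0167
t 15.1 pos [690.6 -47.9 122.4] rot [ 3.141 -0.005  0.137] F [-0.  -0.3 -0.1] w 16.7 q7 0.32
-> [492.0, 397.6, 118.0, 1.613] d [-136.1 -468.4    3.5] turn [  0.2  -0.2 -84.6]
```

View pics/s7.png

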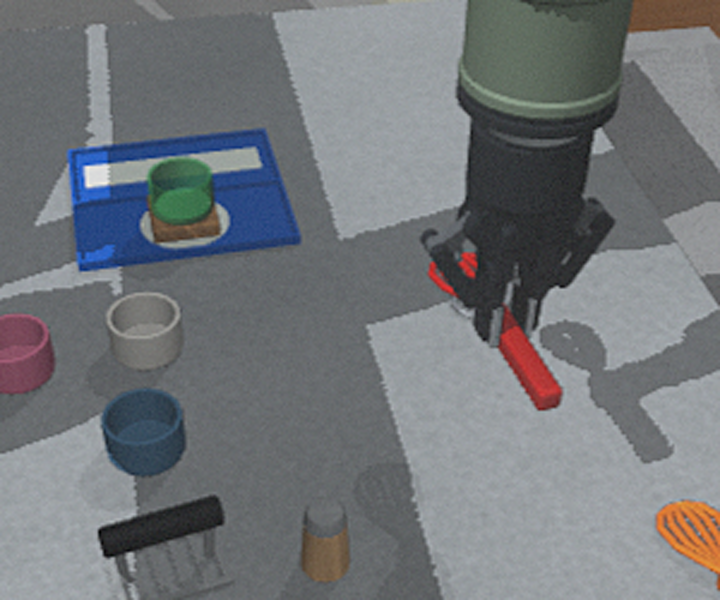

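```bash
python3 -m pendant '[{"dx":-5,"dy":-16,"dz":0,"ax":0,"ay":0,"az":-3,"claw":10},{"dx":-14,"dy":-48,"dz":0,"ax":0,"ay":0,"az":-8,"claw":10},{"dx":-24,"dy":-82,"dz":0,"ax":0,"ay":0,"az":-14,"claw":10},{"dx":-34,"dy":-117,"dz":0,"ax":0,"ay":0,"az":-20,"claw":10},{"dx":-44,"dy":-152,"dz":0,"ax":0,"ay":0,"az":-26,"claw":10},{"dx":-54,"dy":-187,"dz":0,"ax":0,"ay":0,"az":-32,"claw":10},{"dx":-64,"dy":-222,"dz":0,"ax":0,"ay":0,"az":-38,"claw":10},{"dx":-74,"dy":-257,"dz":0,"ax":0,"ay":0,"az":-44,"claw":10},{"dx":-84,"dy":-292,"dz":0,"ax":0,"ay":0,"az":-50,"claw":10},{"dx":-94,"dy":-324,"dz":0,"ax":0,"ay":0,"az":-56,"claw":10}]';  python3 go.py 492 397.6 118 1.613
```

```text
clock: 15.98
position: [0.5498, 0.2627, 0.1173]
tool_rot: [-3.14, 0.001, 1.121]
force: [1.4, 0.2, -0.4]
grip_width: 0.0169
t 15.98 pos [549.8 262.7 117.3] rot [-3.140e+00  1.000e-03  1.121e+00] F [ 1.4  0.2 -0.4] w 16.9 q7 0.61
-> [492.0, 397.6, 118.0, 1.613] d [  96.4 -110.7   -0.6] turn [ -0.1   0.  -28.2]
```

```bash
python3 -m pendant '[{"dx":22,"dy":-25,"dz":0,"ax":0,"ay":0,"az":-6,"claw":10},{"dx":45,"dy":-52,"dz":0,"ax":0,"ay":0,"az":-12,"claw":10},{"dx":68,"dy":-78,"dz":0,"ax":0,"ay":0,"az":-18,"claw":10},{"dx":85,"dy":-98,"dz":0,"ax":0,"ay":0,"az":-24,"claw":10},{"dx":95,"dy":-109,"dz":0,"ax":0,"ay":0,"az":-28,"claw":10},{"dx":96,"dy":-110,"dz":0,"ax":0,"ay":0,"az":-28,"claw":10},{"dx":96,"dy":-110,"dz":0,"ax":0,"ay":0,"az":-28,"claw":10},{"dx":96,"dy":-110,"dz":0,"ax":0,"ay":0,"az":-28,"claw":10}]';  python3 go.py 492 397.6 50 1.613
```

```text
clock: 16.65
position: [0.4955, 0.3941, 0.1176]
tool_rot: [-3.141, 0.001, 1.601]
force: [-0.3, -0.5, -1.1]
grip_width: 0.0174
t 16.65 pos [495.5 394.1 117.6] rot [-3.141e+00  1.000e-03  1.601e+00] F [-0.3 -0.5 -1.1] w 17.4 q7 0.78
-> [492.0, 397.6, 50.0, 1.613] d [ 3.7 -3.4 67.6] turn [-0.   0.1 -0.7]
```

```bash
python3 -m pendant '[{"dx":3,"dy":-3,"dz":15,"ax":0,"ay":0,"az":-0.7,"claw":10},{"dx":3.7,"dy":-3.4,"dz":40,"ax":0,"ay":0,"az":-0.7,"claw":10},{"dx":3.7,"dy":-3.4,"dz":65,"ax":0,"ay":0,"az":-0.7,"claw":10},{"dx":3.7,"dy":-3.4,"dz":85,"ax":0,"ay":0,"az":-0.7,"claw":10},{"dx":3.7,"dy":-3.4,"dz":90,"ax":0,"ay":0,"az":-0.7,"claw":10},{"dx":3.7,"dy":-3.4,"dz":90,"ax":0,"ay":0,"az":-0.7,"claw":10},{"dx":3.7,"dy":-3.4,"dz":90,"ax":0,"ay":0,"az":-0.7,"claw":10}]';  python3 go.py 492 397.6 10.5 1.613
```

```text
clock: 17.23
position: [0.4926, 0.3983, 0.029]
tool_rot: [3.141, 0.0, 1.614]
force: [0.4, 1.6, 0.6]
grip_width: 0.0168
t 17.23 pos [492.6 398.3  29. ] rot [3.141 0.    1.614] F [0.4 1.6 0.6] w 16.8 q7 0.77
-> [492.0, 397.6, 10.5, 1.613] d [-0.7 -0.7 18.5] turn [0. 0. 0.]
```

Run:
```python
from fit import *
f=grab("side"); cv2.imwrite('pics/s8.png',cv2.resize(f["image"][40:240,140:380],None,fx=3,fy=3,interpolation=cv2.INTER_CUBIC))
```

```text
(no output)
```

View pics/s8.png

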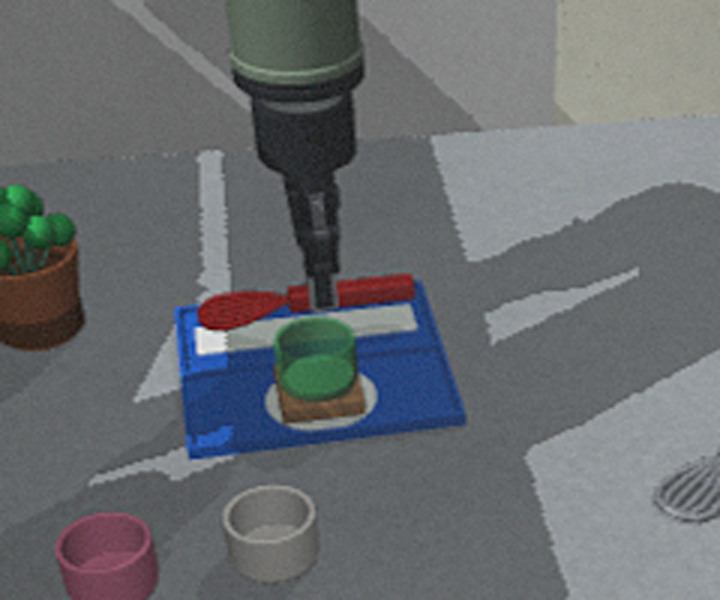

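```bash
python3 -m pendant '[{"dx":-0.7,"dy":-0.7,"dz":8,"ax":0,"ay":0,"az":0,"claw":10},{"dx":-0.7,"dy":-0.7,"dz":15,"ax":0,"ay":0,"az":0,"claw":10},{"dx":-0.7,"dy":-0.7,"dz":18.5,"ax":0,"ay":0,"az":0,"claw":10},{"dx":-0.7,"dy":-0.7,"dz":19,"ax":0,"ay":0,"az":0,"claw":10},{"dx":-0.7,"dy":-0.7,"dz":19,"ax":0,"ay":0,"az":0,"claw":10},{"dx":-0.7,"dy":-0.7,"dz":19,"ax":0,"ay":0,"az":0,"claw":35},{"dx":-0.7,"dy":-0.7,"dz":19,"ax":0,"ay":0,"az":0,"claw":40},{"dx":-0.7,"dy":-0.7,"dz":19,"ax":0,"ay":0,"az":0,"claw":40},{"dx":-0.7,"dy":-0.7,"dz":0,"ax":0,"ay":0,"az":0,"claw":40},{"dx":-0.7,"dy":-0.7,"dz":-40,"ax":0,"ay":0,"az":0,"claw":40}]';  python3 go.py 428 4 110 0.1
```

```text
clock: 18.12
position: [0.4893, 0.3964, 0.0648]
tool_rot: [-3.136, 0.004, 1.615]
force: [0.5, 0.6, 0.3]
grip_width: 0.0398
t 18.12 pos [489.3 396.4  64.8] rot [-3.136  0.004  1.615] F [0.5 0.6 0.3] w 39.8 q7 0.78
-> [428.0, 4.0, 110.0, 0.1] d [-389.5  -78.9  -43. ] turn [-0.1  0.4 86.8]
```

```bash
python3 -m pendant '[{"dx":0,"dy":0,"dz":-35,"ax":0,"ay":0,"az":0,"claw":60},{"dx":-25,"dy":-5,"dz":-45,"ax":0,"ay":0,"az":6,"claw":85},{"dx":-60,"dy":-12,"dz":-45,"ax":0,"ay":0,"az":13,"claw":85},{"dx":-98,"dy":-20,"dz":-45,"ax":0,"ay":0,"az":20,"claw":85},{"dx":-136,"dy":-28,"dz":-45,"ax":0,"ay":0,"az":27,"claw":85},{"dx":-174,"dy":-36,"dz":-45,"ax":0,"ay":0,"az":34,"claw":85},{"dx":-212,"dy":-44,"dz":-45,"ax":0,"ay":0,"az":41,"claw":85},{"dx":-250,"dy":-52,"dz":-45,"ax":0,"ay":0,"az":48,"claw":85},{"dx":-288,"dy":-60,"dz":-45,"ax":0,"ay":0,"az":55,"claw":85},{"dx":-320,"dy":-66,"dz":-45,"ax":0,"ay":0,"az":62,"claw":85}]';  python3 go.py 428.5 4 90 0.1
```

```text
clock: 18.95
position: [0.4387, 0.0731, 0.1135]
tool_rot: [3.141, -0.0, 0.526]
force: [0.9, -0.7, 0.7]
grip_width: 0.0851
t 18.95 pos [438.7  73.1 113.5] rot [ 3.141 -0.     0.526] F [ 0.9 -0.7  0.7] w 85.1 q7 0.39
-> [428.5, 4.0, 90.0, 0.1] d [-43.5  54.6  23.5] turn [ 0.  -0.  24.4]
```

```bash
python3 -m pendant '[{"dx":-18,"dy":22,"dz":0,"ax":0,"ay":0,"az":7,"claw":85},{"dx":-34,"dy":43,"dz":5,"ax":0,"ay":0,"az":14,"claw":85},{"dx":-42,"dy":52,"dz":15,"ax":0,"ay":0,"az":21,"claw":85},{"dx":-43,"dy":54,"dz":23,"ax":0,"ay":0,"az":24.4,"claw":85},{"dx":-43,"dy":54,"dz":23,"ax":0,"ay":0,"az":24.4,"claw":85},{"dx":-43,"dy":54,"dz":23,"ax":0,"ay":0,"az":24.4,"claw":85},{"dx":-43,"dy":54,"dz":23,"ax":0,"ay":0,"az":24.4,"claw":85}]';  python3 go.py 428.5 4 5 0.1
python3 - <<'E'
from fit import *
f=grab("side",'s9f')
for z in (0,): 
  h=hullmask(mask(f,COL["pot"]),proj(f,[[.428,.004,.015]])[0],26); print(fit("ram",[(f,h)],[.428,.004,0],False))
E
```

```text
clock: 19.53
position: [0.4302, 0.0076, 0.0906]
tool_rot: [-3.141, -0.0, 0.11]
force: [-0.6, 0.5, 0.6]
grip_width: 0.0851
t 19.53 pos [430.2   7.6  90.6] rot [-3.141 -0.     0.11 ] F [-0.6  0.5  0.6] w 85.1 q7 0.24
-> [428.5, 4.0, 5.0, 0.1] d [-2.1  3.4 85.6] turn [-0.  -0.   0.6]
(array([0.4274, 0.0043]), np.float64(0.962))
```

View pics/s9f.png

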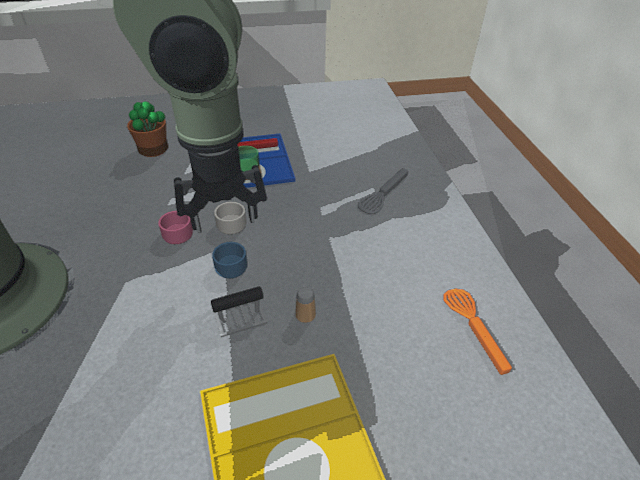

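```bash
python3 -m pendant '[{"dx":-2,"dy":3.4,"dz":15,"ax":0,"ay":0,"az":0,"claw":85},{"dx":-2,"dy":3.4,"dz":35,"ax":0,"ay":0,"az":0,"claw":85},{"dx":-2,"dy":3.4,"dz":42,"ax":0,"ay":0,"az":0,"claw":85},{"dx":-2,"dy":3.4,"dz":42,"ax":0,"ay":0,"az":0,"claw":85},{"dx":-2,"dy":3.4,"dz":42,"ax":0,"ay":0,"az":0,"claw":85}]';  python3 go.py 428.2 4 5 0.1
```

```text
clock: 20.0
position: [0.4283, 0.0036, 0.0486]
tool_rot: [-3.142, 0.0, 0.108]
force: [-0.2, 0.2, 0.7]
grip_width: 0.0847
t 20.0 pos [428.3   3.6  48.6] rot [-3.142  0.     0.108] F [-0.2  0.2  0.7] w 84.7 q7 0.29
-> [428.2, 4.0, 5.0, 0.1] d [-0.1 -0.4 43.6] turn [-0.   0.   0.4]
```

```bash
python3 -m pendant '[{"dx":0,"dy":0,"dz":12,"ax":0,"ay":0,"az":0,"claw":85},{"dx":0,"dy":0,"dz":28,"ax":0,"ay":0,"az":0,"claw":85},{"dx":0,"dy":0,"dz":40,"ax":0,"ay":0,"az":0,"claw":85},{"dx":0,"dy":0,"dz":44,"ax":0,"ay":0,"az":0,"claw":85},{"dx":0,"dy":0,"dz":44,"ax":0,"ay":0,"az":0,"claw":85},{"dx":0,"dy":0,"dz":44,"ax":0,"ay":0,"az":0,"claw":75},{"dx":0,"dy":0,"dz":44,"ax":0,"ay":0,"az":0,"claw":66},{"dx":0,"dy":0,"dz":44,"ax":0,"ay":0,"az":0,"claw":55},{"dx":0,"dy":0,"dz":44,"ax":0,"ay":0,"az":0,"claw":50},{"dx":0,"dy":0,"dz":44,"ax":0,"ay":0,"az":0,"claw":50}]' 45;  python3 -m pendant '[{"dx":0,"dy":0,"dz":0,"ax":0,"ay":0,"az":0,"claw":50},{"dx":0,"dy":0,"dz":0,"ax":0,"ay":0,"az":0,"claw":50}]';  python3 go.py 428.2 4 5 0.1
```

```text
clock: 20.83
position: [0.4288, 0.0036, 0.0054]
tool_rot: [-3.141, -0.001, 0.107]
force: [-2.7, -0.5, 17.9]
grip_width: 0.0601
clock: 21.0
position: [0.4288, 0.0036, 0.0054]
tool_rot: [-3.141, -0.001, 0.107]
force: [-3.3, 0.4, 16.8]
grip_width: 0.0595
t 21.0 pos [428.8   3.6   5.4] rot [-3.141e+00 -1.000e-03  1.070e-01] F [-3.3  0.4 16.8] w 59.5 q7 0.32
-> [428.2, 4.0, 5.0, 0.1] d [-0.6 -0.5  0.4] turn [-0.  -0.1  0.4]
```

```bash
python3 -m pendant '[{"dx":0,"dy":0,"dz":-8,"ax":0,"ay":0,"az":0,"claw":50},{"dx":0,"dy":0,"dz":-25,"ax":0,"ay":0,"az":0,"claw":50},{"dx":0,"dy":0,"dz":-50,"ax":0,"ay":0,"az":0,"claw":50},{"dx":0,"dy":0,"dz":-75,"ax":0,"ay":0,"az":0,"claw":50},{"dx":0,"dy":0,"dz":-92,"ax":0,"ay":0,"az":0,"claw":50},{"dx":0,"dy":0,"dz":-98,"ax":0,"ay":0,"az":0,"claw":50},{"dx":0,"dy":0,"dz":-98,"ax":0,"ay":0,"az":0,"claw":50}]';  python3 go.py 493 -383.5 100 0.126
python3 - <<'E'
from fit import *
f=grab("side",'s10')
E
```

```text
clock: 21.58
position: [0.429, 0.0038, 0.1038]
tool_rot: [-3.141, -0.003, 0.107]
force: [0.1, -0.2, -2.3]
grip_width: 0.0595
t 21.58 pos [429.    3.8 103.8] rot [-3.141e+00 -3.000e-03  1.070e-01] F [ 0.1 -0.2 -2.3] w 59.5 q7 0.24
-> [493.0, -383.5, 100.0, 0.126] d [ 22.  392.    3.7] turn [-0.  -0.2 -1.1]
```

View pics/s10.png

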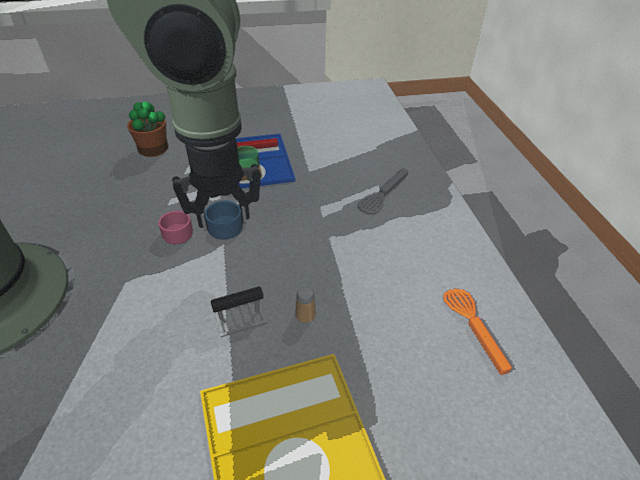

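Pot held upright at about (224,218) px. Carry it to the yellow tray.

```bash
python3 -m pendant '[{"dx":1,"dy":12,"dz":0,"ax":0,"ay":0,"az":0,"claw":50},{"dx":3,"dy":45,"dz":0,"ax":0,"ay":0,"az":-0.5,"claw":50},{"dx":5,"dy":82,"dz":0,"ax":0,"ay":0,"az":-1,"claw":50},{"dx":7,"dy":120,"dz":0,"ax":0,"ay":0,"az":-1,"claw":50},{"dx":9,"dy":158,"dz":0,"ax":0,"ay":0,"az":-1,"claw":50},{"dx":11,"dy":196,"dz":0,"ax":0,"ay":0,"az":-1,"claw":50},{"dx":13,"dy":234,"dz":0,"ax":0,"ay":0,"az":-1,"claw":50},{"dx":15,"dy":272,"dz":0,"ax":0,"ay":0,"az":-1,"claw":50},{"dx":17,"dy":308,"dz":0,"ax":0,"ay":0,"az":-1,"claw":50},{"dx":19,"dy":338,"dz":0,"ax":0,"ay":0,"az":-1,"claw":50}]';python3 -m pendant '[{"dx":1,"dy":25,"dz":0,"ax":0,"ay":0,"az":0,"claw":50},{"dx":3,"dy":44,"dz":10,"ax":0,"ay":0,"az":0,"claw":50},{"dx":3,"dy":52,"dz":30,"ax":0,"ay":0,"az":0,"claw":50},{"dx":3,"dy":54,"dz":50,"ax":0,"ay":0,"az":0,"claw":50},{"dx":3,"dy":54,"dz":60,"ax":0,"ay":0,"az":0,"claw":50},{"dx":3,"dy":54,"dz":60,"ax":0,"ay":0,"az":0,"claw":50},{"dx":3,"dy":54,"dz":60,"ax":0,"ay":0,"az":0,"claw":50}]';  python3 go.py 493 -383.5 12 0.126
```

```text
clock: 22.47
position: [0.4824, -0.3332, 0.1006]
tool_rot: [-3.141, 0.002, 0.123]
force: [0.2, -0.1, -1.7]
grip_width: 0.0593
clock: 23.05
position: [0.4925, -0.3831, 0.0415]
tool_rot: [-3.14, 0.001, 0.125]
force: [0.1, -0.4, -0.7]
grip_width: 0.0597
t 23.05 pos [ 492.5 -383.1   41.5] rot [-3.14e+00  1.00e-03  1.25e-01] F [ 0.1 -0.4 -0.7] w 59.7 q7 0.92
-> [493.0, -383.5, 12.0, 0.126] d [ 0.4  0.5 29.5] turn [-0.1  0.1 -0.1]
```

```bash
python3 -m pendant '[{"dx":0.4,"dy":0.5,"dz":8,"ax":0,"ay":0,"az":0,"claw":50},{"dx":0.4,"dy":0.5,"dz":17,"ax":0,"ay":0,"az":0,"claw":50},{"dx":0.4,"dy":0.5,"dz":23,"ax":0,"ay":0,"az":0,"claw":50},{"dx":0.4,"dy":0.5,"dz":26,"ax":0,"ay":0,"az":0,"claw":50},{"dx":0.4,"dy":0.5,"dz":26,"ax":0,"ay":0,"az":0,"claw":50},{"dx":0.4,"dy":0.5,"dz":26,"ax":0,"ay":0,"az":0,"claw":50}]';  python3 go.py 493 -383.5 11.3 0.126
```

```text
clock: 23.55
position: [0.4934, -0.3842, 0.0163]
tool_rot: [-3.142, 0.0, 0.124]
force: [0.3, -0.6, -1.5]
grip_width: 0.0599
t 23.55 pos [ 493.4 -384.2   16.3] rot [-3.142  0.     0.124] F [ 0.3 -0.6 -1.5] w 59.9 q7 0.93
-> [493.0, -383.5, 11.3, 0.126] d [-0.3 -0.7  5. ] turn [-0.   0.  -0.1]
```

```bash
python3 -m pendant '[{"dx":-0.3,"dy":-0.5,"dz":2.5,"ax":0,"ay":0,"az":0,"claw":50},{"dx":-0.3,"dy":-0.5,"dz":4,"ax":0,"ay":0,"az":0,"claw":50},{"dx":-0.3,"dy":-0.5,"dz":5,"ax":0,"ay":0,"az":0,"claw":50},{"dx":-0.3,"dy":-0.5,"dz":5,"ax":0,"ay":0,"az":0,"claw":50},{"dx":-0.3,"dy":-0.5,"dz":5,"ax":0,"ay":0,"az":0,"claw":50}]';  python3 go.py 493 -383.5 11.3 0.126
```

```text
clock: 23.97
position: [0.4931, -0.3838, 0.0116]
tool_rot: [3.142, -0.0, 0.124]
force: [-2.2, 0.7, 4.1]
grip_width: 0.0595
t 23.97 pos [ 493.1 -383.8   11.6] rot [ 3.142 -0.     0.124] F [-2.2  0.7  4.1] w 59.5 q7 0.93
-> [493.0, -383.5, 11.3, 0.126] d [-0.1 -0.3  0.3] turn [ 0.  -0.  -0.1]
```

```bash
python3 -m pendant '[{"dx":0,"dy":0,"dz":0,"ax":0,"ay":0,"az":0,"claw":64},{"dx":0,"dy":0,"dz":0,"ax":0,"ay":0,"az":0,"claw":68},{"dx":0,"dy":0,"dz":0,"ax":0,"ay":0,"az":0,"claw":76},{"dx":0,"dy":0,"dz":0,"ax":0,"ay":0,"az":0,"claw":85},{"dx":0,"dy":0,"dz":0,"ax":0,"ay":0,"az":0,"claw":85},{"dx":0,"dy":0,"dz":-10,"ax":0,"ay":0,"az":0,"claw":85},{"dx":0,"dy":0,"dz":-40,"ax":0,"ay":0,"az":0,"claw":85},{"dx":0,"dy":0,"dz":-80,"ax":0,"ay":0,"az":0,"claw":85},{"dx":0,"dy":0,"dz":-110,"ax":0,"ay":0,"az":0,"claw":85},{"dx":0,"dy":0,"dz":-115,"ax":0,"ay":0,"az":0,"claw":85}]';  python3 go.py 436.6 -117.2 125 -1.381
```

```text
clock: 24.8
position: [0.4947, -0.3854, 0.1323]
tool_rot: [3.137, -0.005, 0.124]
force: [1.6, -0.8, 0.2]
grip_width: 0.0848
t 24.8 pos [ 494.7 -385.4  132.3] rot [ 3.137 -0.005  0.124] F [ 1.6 -0.8  0.2] w 84.8 q7 0.89
-> [436.6, -117.2, 125.0, -1.381] d [ -24.5 -273.3    6. ] turn [-0.  -0.4 86.2]
```

```bash
python3 -m pendant '[{"dx":-2,"dy":-20,"dz":0,"ax":0,"ay":0,"az":6,"claw":80},{"dx":-4,"dy":-45,"dz":0,"ax":0,"ay":0,"az":13,"claw":70},{"dx":-6,"dy":-70,"dz":0,"ax":0,"ay":0,"az":20,"claw":60},{"dx":-8,"dy":-95,"dz":0,"ax":0,"ay":0,"az":27,"claw":50},{"dx":-10,"dy":-120,"dz":0,"ax":0,"ay":0,"az":34,"claw":50},{"dx":-13,"dy":-145,"dz":0,"ax":0,"ay":0,"az":41,"claw":50},{"dx":-16,"dy":-170,"dz":0,"ax":0,"ay":0,"az":48,"claw":50},{"dx":-19,"dy":-195,"dz":0,"ax":0,"ay":0,"az":55,"claw":50},{"dx":-21,"dy":-220,"dz":0,"ax":0,"ay":0,"az":62,"claw":50},{"dx":-22,"dy":-245,"dz":0,"ax":0,"ay":0,"az":69,"claw":50}]';  python3 go.py 436.6 -117.2 125 -1.381
```

```text
clock: 25.63
position: [0.4405, -0.1422, 0.1269]
tool_rot: [-3.14, 0.0, -1.086]
force: [1.7, 0.4, -0.1]
grip_width: 0.0498
t 25.63 pos [ 440.5 -142.2  126.9] rot [-3.14   0.    -1.086] F [ 1.7  0.4 -0.1] w 49.8 q7 -0.38
-> [436.6, -117.2, 125.0, -1.381] d [-24.   -8.3   2. ] turn [-0.1  0.  16.9]
```

```bash
python3 -m pendant '[{"dx":-10,"dy":-4,"dz":0,"ax":0,"ay":0,"az":7,"claw":50},{"dx":-18,"dy":-7,"dz":5,"ax":0,"ay":0,"az":14,"claw":50},{"dx":-22,"dy":-8,"dz":15,"ax":0,"ay":0,"az":17,"claw":50},{"dx":-22,"dy":-8,"dz":30,"ax":0,"ay":0,"az":17,"claw":50},{"dx":-22,"dy":-8,"dz":40,"ax":0,"ay":0,"az":17,"claw":50},{"dx":-22,"dy":-8,"dz":40,"ax":0,"ay":0,"az":17,"claw":50},{"dx":-22,"dy":-8,"dz":40,"ax":0,"ay":0,"az":17,"claw":50}]';  python3 go.py 436.6 -117.2 30 -1.381;  python3 - <<'E'
from fit import *
f=grab("side"); cv2.imwrite('pics/s11.png',cv2.resize(f["image"][200:480,150:450],None,fx=2.1,fy=2.1,interpolation=cv2.INTER_CUBIC))
f=grab("top",'t11'); h=hullmask(mask(f,COL["pot"]),proj(f,[[.493,-.3835,.03]])[0],26); print(fit("ram",[(f,h)],[.493,-.3835,0],False,z0=.006))
E
```

```text
clock: 26.22
position: [0.4374, -0.1206, 0.0865]
tool_rot: [3.141, 0.0, -1.377]
force: [0.9, 0.3, -0.6]
grip_width: 0.0502
t 26.22 pos [ 437.4 -120.6   86.5] rot [ 3.141  0.    -1.377] F [ 0.9  0.3 -0.6] w 50.2 q7 -0.56
-> [436.6, -117.2, 30.0, -1.381] d [-3.4  0.1 56.5] turn [0.  0.  0.2]
(array([ 0.4941, -0.3831]), np.float64(0.933))
```

View pics/s11.png

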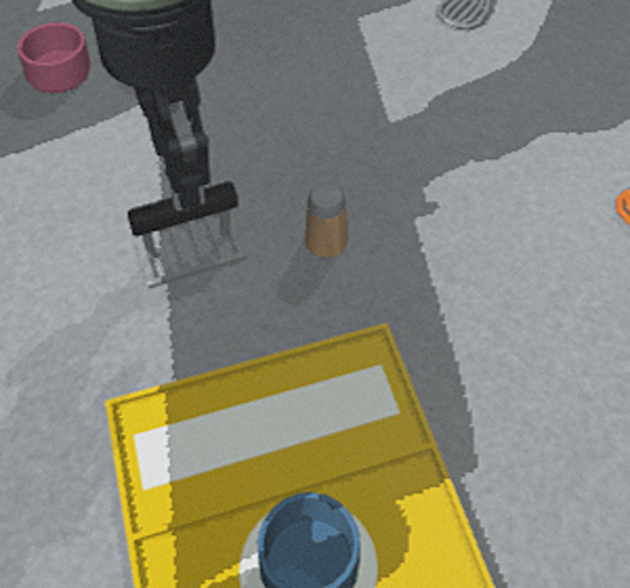

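View pics/t11.png

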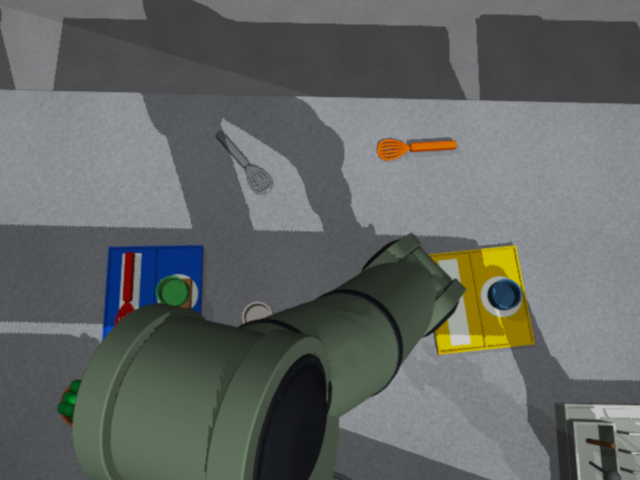

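```bash
python3 -m pendant '[{"dx":-3.4,"dy":0,"dz":10,"ax":0,"ay":0,"az":0,"claw":50},{"dx":-3.4,"dy":0,"dz":25,"ax":0,"ay":0,"az":0,"claw":50},{"dx":-3.4,"dy":0,"dz":42,"ax":0,"ay":0,"az":0,"claw":50},{"dx":-3.4,"dy":0,"dz":53,"ax":0,"ay":0,"az":0,"claw":50},{"dx":-3.4,"dy":0,"dz":56,"ax":0,"ay":0,"az":0,"claw":50},{"dx":-3.4,"dy":0,"dz":56,"ax":0,"ay":0,"az":0,"claw":50},{"dx":-3.4,"dy":0,"dz":56,"ax":0,"ay":0,"az":0,"claw":50}]';  python3 go.py 436.6 -117.2 30 -1.381
```

```text
clock: 26.9
position: [0.4369, -0.117, 0.0306]
tool_rot: [-3.141, -0.0, -1.377]
force: [-1.2, -0.3, -0.5]
grip_width: 0.0498
t 26.9 pos [ 436.9 -117.    30.6] rot [-3.141 -0.    -1.377] F [-1.2 -0.3 -0.5] w 49.8 q7 -0.47
-> [436.6, -117.2, 30.0, -1.381] d [0.1 0.3 0.6] turn [-0.  -0.   0.2]
```

```bash
python3 -m pendant '[{"dx":0,"dy":0,"dz":0.5,"ax":0,"ay":0,"az":0,"claw":40},{"dx":0,"dy":0,"dz":0.5,"ax":0,"ay":0,"az":0,"claw":30},{"dx":0,"dy":0,"dz":0.5,"ax":0,"ay":0,"az":0,"claw":22},{"dx":0,"dy":0,"dz":0.5,"ax":0,"ay":0,"az":0,"claw":12},{"dx":0,"dy":0,"dz":0.5,"ax":0,"ay":0,"az":0,"claw":12},{"dx":0,"dy":0,"dz":0.5,"ax":0,"ay":0,"az":0,"claw":12},{"dx":0,"dy":0,"dz":0.5,"ax":0,"ay":0,"az":0,"claw":12}]' 80;  python3 go.py 436.6 -117.2 30 -1.381; python3 -m pendant '[{"dx":0,"dy":0,"dz":-8,"ax":0,"ay":0,"az":0,"claw":12},{"dx":0,"dy":0,"dz":-25,"ax":0,"ay":0,"az":0,"claw":12},{"dx":0,"dy":0,"dz":-50,"ax":0,"ay":0,"az":0,"claw":12},{"dx":0,"dy":0,"dz":-65,"ax":0,"ay":0,"az":0,"claw":12},{"dx":0,"dy":0,"dz":-70,"ax":0,"ay":0,"az":0,"claw":12},{"dx":0,"dy":0,"dz":-70,"ax":0,"ay":0,"az":0,"claw":12}]'; python3 go.py 480 -284 100 -1.445;  python3 - <<'E'
from fit import *
f=grab("side"); cv2.imwrite('pics/s12.png',cv2.resize(f["image"][180:480,150:450],None,fx=2,fy=2,interpolation=cv2.INTER_CUBIC))
E
```

```text
clock: 27.48
position: [0.4372, -0.1171, 0.0303]
tool_rot: [-3.141, -0.0, -1.377]
force: [-2.0, 0.5, 9.5]
grip_width: 0.0198
t 27.48 pos [ 437.2 -117.1   30.3] rot [-3.141 -0.    -1.377] F [-2.   0.5  9.5] w 19.8 q7 -0.47
-> [436.6, -117.2, 30.0, -1.381] d [0.  0.6 0.3] turn [-0.1 -0.   0.2]
clock: 27.98
position: [0.4375, -0.1165, 0.1008]
tool_rot: [-3.14, -0.0, -1.376]
force: [0.4, -0.4, -2.5]
grip_width: 0.0194
t 27.98 pos [ 437.5 -116.5  100.8] rot [-3.14  -0.    -1.376] F [ 0.4 -0.4 -2.5] w 19.4 q7 -0.59
-> [480.0, -284.0, 100.0, -1.445] d [172.5  -9.3   0.8] turn [-0.1 -0.   4. ]
```

View pics/s12.png

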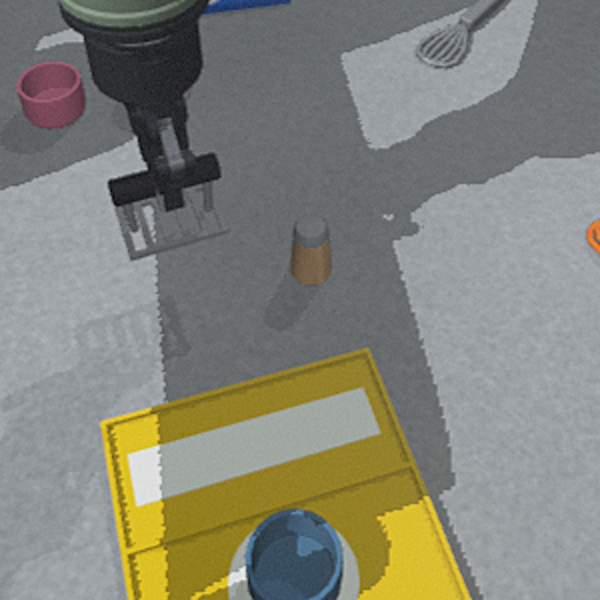

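```bash
python3 -m pendant '[{"dx":10,"dy":-1,"dz":0,"ax":0,"ay":0,"az":1,"claw":12},{"dx":35,"dy":-2,"dz":0,"ax":0,"ay":0,"az":2,"claw":12},{"dx":65,"dy":-4,"dz":0,"ax":0,"ay":0,"az":3,"claw":12},{"dx":95,"dy":-6,"dz":0,"ax":0,"ay":0,"az":4,"claw":12},{"dx":125,"dy":-8,"dz":0,"ax":0,"ay":0,"az":4,"claw":12},{"dx":150,"dy":-9,"dz":0,"ax":0,"ay":0,"az":4,"claw":12},{"dx":167,"dy":-9,"dz":10,"ax":0,"ay":0,"az":4,"claw":12},{"dx":172,"dy":-9,"dz":30,"ax":0,"ay":0,"az":4,"claw":12},{"dx":172,"dy":-9,"dz":40,"ax":0,"ay":0,"az":4,"claw":12},{"dx":172,"dy":-9,"dz":40,"ax":0,"ay":0,"az":4,"claw":12}]';python3 -m pendant '[{"dx":0,"dy":0,"dz":0,"ax":0,"ay":0,"az":0,"claw":12},{"dx":0,"dy":0,"dz":0,"ax":0,"ay":0,"az":0,"claw":12}]'; python3 go.py 480 -284 36.3 -1.445
```

```text
clock: 28.87
position: [0.4772, -0.2836, 0.057]
tool_rot: [3.138, 0.002, -1.448]
force: [-0.6, 0.8, -1.6]
grip_width: 0.0199
clock: 29.03
position: [0.4789, -0.2835, 0.0601]
tool_rot: [3.142, 0.0, -1.446]
force: [-0.1, 0.7, -2.2]
grip_width: 0.0199
t 29.03 pos [ 478.9 -283.5   60.1] rot [ 3.142  0.    -1.446] F [-0.1  0.7 -2.2] w 19.9 q7 -0.39
-> [480.0, -284.0, 36.3, -1.445] d [ 0.6 -1.  23.8] turn [ 0.   0.  -0.1]
```

```bash
python3 -m pendant '[{"dx":0.5,"dy":-1,"dz":7,"ax":0,"ay":0,"az":0,"claw":12},{"dx":0.5,"dy":-1,"dz":14,"ax":0,"ay":0,"az":0,"claw":12},{"dx":0.5,"dy":-1,"dz":19,"ax":0,"ay":0,"az":0,"claw":12},{"dx":0.5,"dy":-1,"dz":22,"ax":0,"ay":0,"az":0,"claw":12},{"dx":0.5,"dy":-1,"dz":23.5,"ax":0,"ay":0,"az":0,"claw":12},{"dx":0.5,"dy":-1,"dz":23.5,"ax":0,"ay":0,"az":0,"claw":12},{"dx":0.5,"dy":-1,"dz":23.5,"ax":0,"ay":0,"az":0,"claw":12}]'; python3 go.py 480 -284 36.3 -1.445
```

```text
clock: 29.62
position: [0.4798, -0.2841, 0.0364]
tool_rot: [3.141, 0.001, -1.446]
force: [-2.7, 1.8, 5.2]
grip_width: 0.0193
t 29.62 pos [ 479.8 -284.1   36.4] rot [ 3.141e+00  1.000e-03 -1.446e+00] F [-2.7  1.8  5.2] w 19.3 q7 -0.37
-> [480.0, -284.0, 36.3, -1.445] d [-0.  -0.3  0.1] turn [ 0.   0.  -0.1]
```

Contact reached. Release, rise, and retreat toward a spot that clears the cameras.

```bash
python3 -m pendant '[{"dx":0,"dy":0,"dz":0,"ax":0,"ay":0,"az":0,"claw":25},{"dx":0,"dy":0,"dz":0,"ax":0,"ay":0,"az":0,"claw":40},{"dx":0,"dy":0,"dz":0,"ax":0,"ay":0,"az":0,"claw":50},{"dx":0,"dy":0,"dz":0,"ax":0,"ay":0,"az":0,"claw":50},{"dx":0,"dy":0,"dz":-10,"ax":0,"ay":0,"az":0,"claw":50},{"dx":0,"dy":0,"dz":-40,"ax":0,"ay":0,"az":0,"claw":50},{"dx":0,"dy":0,"dz":-80,"ax":0,"ay":0,"az":0,"claw":50},{"dx":0,"dy":0,"dz":-120,"ax":0,"ay":0,"az":0,"claw":50},{"dx":0,"dy":0,"dz":-150,"ax":0,"ay":0,"az":0,"claw":50},{"dx":0,"dy":0,"dz":-160,"ax":0,"ay":0,"az":0,"claw":50}]'; python3 go.py 250 -550 240 -1.445 600 0 200 -1.445
python3 - <<'E'
from h import *
grab("top",'t13');grab("side",'s13')
E
```

```text
clock: 30.45
position: [0.4808, -0.2854, 0.2012]
tool_rot: [-3.137, -0.002, -1.447]
force: [-0.2, 0.4, -0.6]
grip_width: 0.05
t 30.45 pos [ 480.8 -285.4  201.2] rot [-3.137e+00 -2.000e-03 -1.447e+00] F [-0.2  0.4 -0.6] w 50.0 q7 -0.53
-> [250.0, -550.0, 240.0, -1.445] d [234.2 261.5 -39.4] turn [-0.2 -0.1 -0.1]
-> [600.0, 0.0, 200.0, -1.445] d [-268.5 -153.5    1.2] turn [-0.2 -0.1 -0.1]
```

View pics/t13.png

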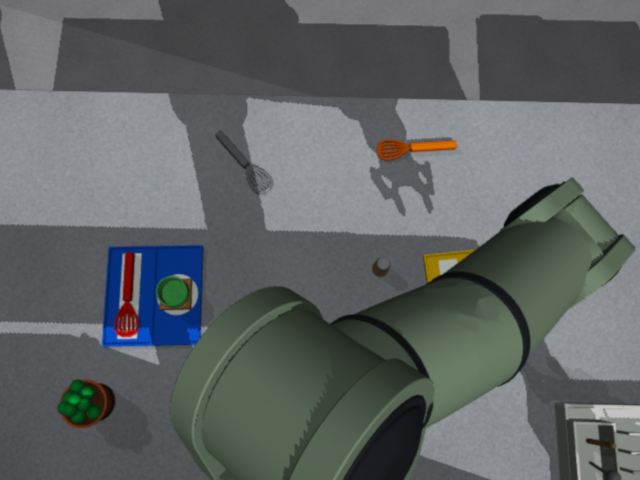

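View pics/s13.png

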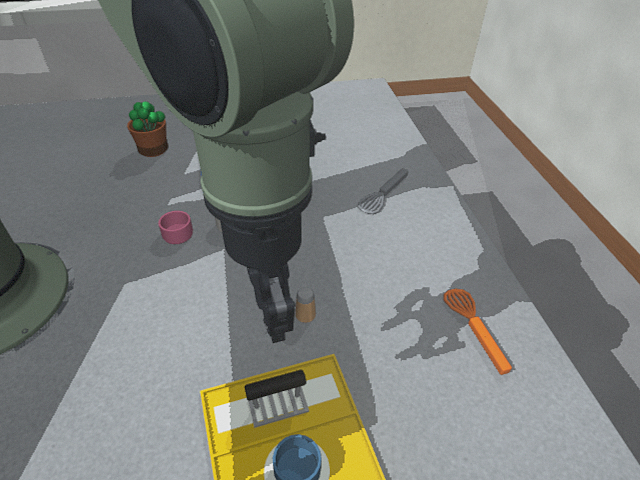

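```bash
python3 -m pendant '[{"dx":-30,"dy":0,"dz":-10,"ax":0,"ay":0,"az":-4,"claw":50},{"dx":-65,"dy":0,"dz":-30,"ax":0,"ay":0,"az":-10,"claw":50},{"dx":-105,"dy":0,"dz":-40,"ax":0,"ay":0,"az":-16,"claw":50},{"dx":-145,"dy":0,"dz":-40,"ax":0,"ay":0,"az":-22,"claw":50},{"dx":-185,"dy":0,"dz":-40,"ax":0,"ay":0,"az":-28,"claw":50},{"dx":-225,"dy":0,"dz":-40,"ax":0,"ay":0,"az":-34,"claw":50},{"dx":-265,"dy":0,"dz":-40,"ax":0,"ay":0,"az":-40,"claw":50},{"dx":-305,"dy":0,"dz":-40,"ax":0,"ay":0,"az":-46,"claw":50},{"dx":-345,"dy":0,"dz":-40,"ax":0,"ay":0,"az":-52,"claw":50},{"dx":-385,"dy":0,"dz":-40,"ax":0,"ay":0,"az":-58,"claw":50}]'; python3 go.py 450 300 240 0.4 300 520 240 0.8
```

```text
clock: 31.38
position: [0.4309, 0.0996, 0.2358]
tool_rot: [3.141, 0.001, -0.429]
force: [2.2, 0.5, 0.4]
grip_width: 0.0498
t 31.38 pos [430.9  99.6 235.8] rot [ 3.141e+00  1.000e-03 -4.290e-01] F [2.2 0.5 0.4] w 49.8 q7 -0.57
-> [450.0, 300.0, 240.0, 0.4] d [ -65.9 -190.2   -4.3] turn [  0.    0.1 -47.5]
-> [300.0, 520.0, 240.0, 0.8] d [-293.8 -327.9   -4.2] turn [  0.    0.1 -70.4]
```

```bash
python3 -m pendant '[{"dx":-12,"dy":-38,"dz":0,"ax":0,"ay":0,"az":-7,"claw":50},{"dx":-25,"dy":-75,"dz":0,"ax":0,"ay":0,"az":-14,"claw":50},{"dx":-38,"dy":-112,"dz":0,"ax":0,"ay":0,"az":-21,"claw":50},{"dx":-52,"dy":-150,"dz":0,"ax":0,"ay":0,"az":-28,"claw":50},{"dx":-66,"dy":-185,"dz":0,"ax":0,"ay":0,"az":-35,"claw":50},{"dx":-98,"dy":-205,"dz":0,"ax":0,"ay":0,"az":-42,"claw":50},{"dx":-130,"dy":-225,"dz":0,"ax":0,"ay":0,"az":-49,"claw":50},{"dx":-162,"dy":-245,"dz":0,"ax":0,"ay":0,"az":-55,"claw":50},{"dx":-194,"dy":-265,"dz":0,"ax":0,"ay":0,"az":-60,"claw":50},{"dx":-220,"dy":-285,"dz":0,"ax":0,"ay":0,"az":-65,"claw":50}]'; python3 go.py 210 570 245 0.9
```

```text
clock: 32.22
position: [0.3499, 0.4503, 0.2352]
tool_rot: [-3.141, 0.002, 0.706]
force: [0.2, 0.3, 0.2]
grip_width: 0.0498
t 32.22 pos [349.9 450.3 235.2] rot [-3.141e+00  2.000e-03  7.060e-01] F [0.2 0.3 0.2] w 49.8 q7 -0.2
-> [210.0, 570.0, 245.0, 0.9] d [ -28.8 -181.9   -9.7] turn [ -0.    0.1 -11.1]
```

```bash
python3 -m pendant '[{"dx":-5,"dy":-35,"dz":0,"ax":0,"ay":0,"az":-3,"claw":50},{"dx":-10,"dy":-70,"dz":-5,"ax":0,"ay":0,"az":-6,"claw":50},{"dx":-16,"dy":-105,"dz":-10,"ax":0,"ay":0,"az":-9,"claw":50},{"dx":-22,"dy":-140,"dz":-10,"ax":0,"ay":0,"az":-11,"claw":50},{"dx":-27,"dy":-170,"dz":-10,"ax":0,"ay":0,"az":-11,"claw":50},{"dx":-29,"dy":-182,"dz":-10,"ax":0,"ay":0,"az":-11,"claw":50},{"dx":-29,"dy":-182,"dz":-10,"ax":0,"ay":0,"az":-11,"claw":50},{"dx":-29,"dy":-182,"dz":-10,"ax":0,"ay":0,"az":-11,"claw":50}]'
python3 - <<'E'
from fit import *
T=grab("top",'t14');Sd=grab("side",'s14')
it=[("coaster","coaster","brown",(.481,.297,.04),.006,.02,30),("green","ram","green",(.481,.297,None),.022,.04,26),("whisk","whisk","red",(.477,.397,3.18),.006,.01,60),
("pot","ram","pot",(.493,-.3835,None),.006,.025,24),("bar","bar","black",(.48,-.284,.126),.006,.05,30)]
for nm,kind,c,p,z0,zc,rad in it:
    vs=[]
    for f in(T,Sd):
        try: vs.append((f,hullmask(mask(f,COL[c]),proj(f,[[p[0],p[1],zc]])[0],rad)))
        except Exception as e: print(nm,'none')
    for v in vs: print(nm,fit(kind,[v],[p[0],p[1],p[2] or 0],p[2] is not None,z0))
# bystanders: compare to start image
A=cv2.imread('pics/top0.png'); B=T["image"]
for nm,(x0,y0,x1,y1) in {"white":(238,298,278,336),"shaker":(366,254,396,282)}.items():
    a=cv2.cvtColor(A[y0:y1,x0:x1],cv2.COLOR_BGR2GRAY); R=cv2.cvtColor(B[y0-8:y1+8,x0-8:x1+8],cv2.COLOR_BGR2GRAY)
    r=cv2.matchTemplate(R,a,cv2.TM_CCOEFF_NORMED); print(nm,cv2.minMaxLoc(r)[1::2])
cv2.imwrite('pics/t14c.png',cv2.resize(B[180:400,90:550],None,fx=1.7,fy=1.7,interpolation=cv2.INTER_CUBIC))
E
python3 go.py
```

```text
clock: 32.88
position: [0.2127, 0.5688, 0.2452]
tool_rot: [3.141, 0.002, 0.893]
force: [0.1, -0.1, 0.9]
grip_width: 0.05
coaster (array([ 0.4813,  0.2949, -0.0013]), np.float64(0.678))
coaster (array([0.4802, 0.2998, 0.0118]), np.float64(0.585))
green (array([0.4826, 0.2972]), np.float64(0.956))
green (array([0.4796, 0.2996]), np.float64(0.947))
whisk (array([0.4776, 0.3969, 3.2023]), np.float64(0.902))
whisk (array([0.4768, 0.3985, 3.2447]), np.float64(0.882))
pot (array([ 0.4941, -0.3831]), np.float64(0.936))
pot (array([ 0.4934, -0.379 ]), np.float64(0.693))
bar (array([ 0.4797, -0.2832,  0.1045]), np.float64(0.895))
bar (array([ 0.4812, -0.2847,  0.1169]), np.float64(0.497))
white (0.9995237588882446, (8, 8))
shaker (0.9989033341407776, (8, 8))
t 32.98 pos [214.2 568.3 245.8] rot [3.141e+00 1.000e-03 8.910e-01] F [0.2 0.1 0. ] w 49.6 q7 -0.35
```

View pics/t14c.png

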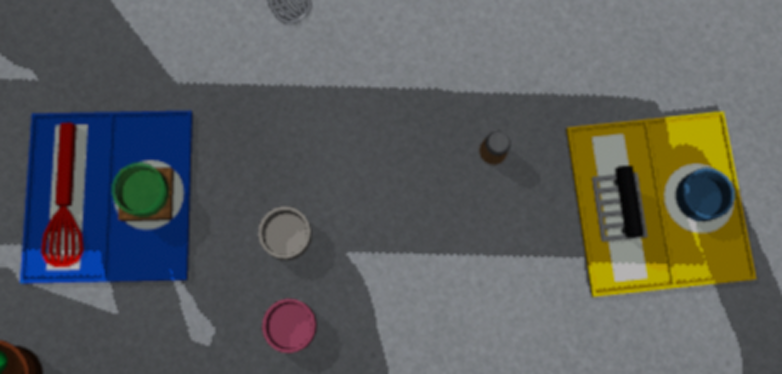

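View pics/s14.png

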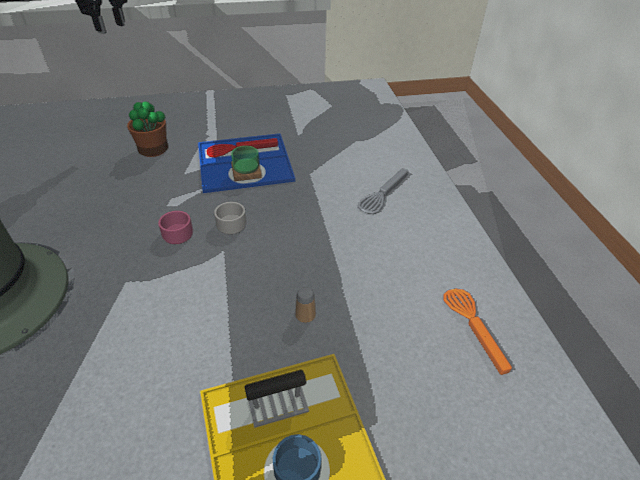

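```bash
python3 -c "
from workcell import job_done
print(job_done())"
```

```text
the job is handed in; nothing more can be done
None
```

Both kits are made up and everything is released. I handed the job in at about 33 s of the 120 s, with the arm retracted clear; no verdict is reported.

**Last checks** (after retreating, final pictures from both cameras):

| Object | Offset from target | Notes |
|---|---|---|
| Coaster | about 1 mm in the clear top view after placing, 3–4 mm in the side view | at the end the ramekin covered it, so those fits (overlap 0.58–0.68) are weak |
| Glass ramekin | 1–3 mm | upright on the middle of the coaster |
| Red whisk | 1–2 mm | turned 0.02–0.07 rad from the bar mark |
| Blue ramekin | about 1 mm (top view) | the side view read 4.5 mm, but that picture cuts the ramekin off |
| Masher | about 1 mm | turned about 0.02 rad (top view); the side-view fit was poor (overlap 0.50), so I relied on the top view |

- **Bystanders:** the white ramekin and salt shaker have not moved; matching them against the starting picture gave zero pixels of shift.
- **Fragile items:** both ramekins were set down from a held grip, without tipping or dropping. The highest wrist force I read was about 18 N, while gripping the blue ramekin.

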